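Make up the coffee caddy and the tea caddy

TASK

Make up the two caddies before opening time: the tamper, the milk jug and the chocolate shaker go into the long caddy with three compartments, and the square tea tin and the white jar with the cork stopper go into the short caddy with two. Stand each thing upright on the floor of a compartment of its own, never letting it tip over. Leave the paper cup, the stack of lids and the sugar box where they stand.

Things in the scene. Friction and masses are not known exactly. Their poses are not given: they have to be found in the camera images.
- caddy3: Long black plastic caddy with three square compartments, 280 x 96 mm: the coffee caddy. Compartments 88 x 88 mm clear, walls 4 mm thick, 22 mm high; floor 5 mm above the counter, with cork pads. Fixed, on the left or right. Origin: centre of its underside; x along its length (roughly away from the robot). Compartment centres at x = -92, 0 and +92 mm, y = 0.
- caddy2: Short black plastic caddy with two square compartments, 188 x 96 mm: the tea caddy. Compartments 88 x 88 mm clear, walls 4 mm thick, 22 mm high; floor 5 mm above the counter, with cork pads. Fixed, on the left or right. Origin: centre of its underside; x along its length (roughly away from the robot). Compartment centres at x = -46 and +46 mm, y = 0.
- tamper: Coffee tamper, 86 mm high: a round steel foot of 58 mm diameter and 23 mm height below, a thin neck, and a round dark wood handle from 34 to 86 mm height, 29 to 35 mm in diameter (32 mm at 70 mm height, 35 mm at 78 mm). Loose, standing on the counter. Origin: centre of its underside, z up. 
- jug: Small open steel milk jug, 70 mm high, round, 54 mm in diameter up to 35 mm height, narrowing to 48 mm at the rim (52 at 47 mm). Bar handle along its +y axis to 49 mm from its centre, small spout along -y; its x sides are free. Loose, standing on the counter. Origin: centre of its underside, z up. Handle starts within 35 degrees of the robot's left.
- shaker: Round steel chocolate shaker without a handle, 80 mm high, 52 mm in diameter, closed by a slightly domed aluminium top (54 mm across, from 62 mm height up) pierced with small dark holes. Loose, standing on the counter. Origin: centre of its underside, z up. 
- tin: Square aluminium tea tin, 56 x 56 mm, with a dark square lid (58 x 58 mm, from 62 to 74 mm height) and a small round steel knob on it up to 82 mm. Loose, standing on the counter. Origin: centre of its underside, z up. Its x and y axes are square to its sides.
- jar: Round white ceramic jar, 58 mm in diameter up to 52 mm height, with a tan cork stopper (46 to 48 mm in diameter) up to 70 mm. Loose, standing on the counter. Origin: centre of its underside, z up. 
- papercup: Not part of the kits, to be left alone: white paper cup with a flat black lid, 82 mm high, 50 mm in diameter at the foot and 68 mm at the lid. Loose, standing on the counter. Origin: centre of its underside, z up. 
- lids: Not part of the kits, to be left alone: a round stack of black cup lids, 70 mm in diameter, 48 mm high. Loose, standing on the counter. Origin: centre of its underside, z up. 
- sugarbox: Not part of the kits, to be left alone: open wooden box of sugar sachets, 70 x 66 mm, about 52 mm high. Loose, standing on the counter. Origin: centre of its underside, z up. 
There are look-alikes about, which are no part of the job. What is shaped like the tin but green or red is not meant.

How it is judged:
By the outcome, as a careful person would: the job done as asked, in the order asked, and still so for the second after the job is handed in, with the robot touching nothing.
It also fails if it takes over 109 s, if anything falls off the work surface, if the arm or the gripper's body presses on something with over 40 N, if the wrist force passes 120 N, or if a joint passes its speed limit or range.

ROBOT

A 6-joint arm with a two-finger parallel gripper is mounted at the origin on the work surface. World frame = base frame: x ahead of the robot, y to its left, z up, the work surface at z = 0. Lengths are in m, angles in rad, forces in N, time in s.
With the tool pointing down it reaches from about 0.35 to 0.85 m from the base axis. Payload 8.1 kg.
Tool frame: the origin (TCP) lies at the very end of the fingers, on their centre line; the grasp point (between the pads) lies 19 mm behind it (robot.pinch_z is the z of the grasp point in the tool frame, in m); z points along the fingers, y is the direction in which the jaws open and shut (so a half turn about z gives the same grasp; the last joint's range is limited). The gripper opens to 93 mm and grips with 3 to 60 N. Pads are 15 mm wide; open, the fingers measure 128 mm over their backs; the gripper's body (75 mm by 188 mm) begins 65 mm behind the grasp point.
Start: joints at [-1.385, 0.13, 1.488, -0, 1.523, -0.085], TCP at [0.161, -0.578, 0.188] pointing down, gripper open.
Joint ranges: [-2.96, 2.96], [-0.89, 2.26], [0.02, 2.5], [-1.34, 4.48], [0, 2.73], [-2.66, 2.66]. Speed limits (rad/s): [2.39, 2.39, 2.79, 3.14, 3.14, 3.14].

INTERFACE

Orientations are given as a rotation vector (axis times angle).
In Python, from plant import robot gives the robot as it stands.
- The arm moves only by the tool drive_tool, never from a script. Its argument "steps" is a list of rows, each an object of numbers: "jaw": the opening, from 0 (shut) to 1 (fully open); "tx", "ty", "tz": the shift along the tool's x, y, z scaled (see below); "turn": the turn about the tool's z scaled (see below). A call has 1 to 12 rows; each row is the pose to reach, as a shift and turn from the pose commanded when the call began, along the tool's axes at that moment, turning the shorter way round; what a row does not reach only later rows make up. The controller multiplies each number of a shift by 0.3 m and each number of a turn by 180 degrees. A row lasts 1/10 s, in which the tool goes at most 50 mm and 8.59 degrees, less where a joint would pass 70% of its speed; a pose out of reach is approached as far as the arm can. A call with a number of a shift or a turn outside -1 to 1 is refused whole. A call with a gripper value outside its range is refused whole. The fingers move at their own pace and stop on an object; "force" is the grip in N (left out, the last holds). Time passes only in rows, so rows that repeat a pose let the fingers close. It gives the time, the measured TCP pose, the force and the opening at its end, in the units of the state.
- robot.read_state(): the state, without advancing time (a new reading comes with each control period).
- robot.read_camera(name): name is "scene" or "top" or "wrist"; returns (picture, depth): 420x560x3 uint8, blue, green, red; 420x560 float32, m along the optical axis (not along the pixel's ray), 0 where there is no reading.
- robot.get_calibration(name): a dict with "fx", "fy", "cx", "cy" (pixels), "k1" (the pictures are not rectified: a ray, as slopes to the right and down, at radius r is drawn at 1 + k1 r^2 times it, then the intrinsics apply), "eye" and "attitude" of the camera in the world. Camera axes: x right, y down, z forward; pixel columns grow to the right and rows downward; lengths in m; the calibration is good to about 2 mm. A picture is of the moment at which its call begins: read the wrist's pose just before it. get_calibration takes no time and is no camera call; for the wrist camera it gives the pose at the moment of the call.
- robot.close_job(): hands the job in, once; it reports no verdict.
The state is a dict: "t": time; "q": joint angles; "dq": joint speeds; "joint_torque": joint torques, N m; "tool_pos": TCP position; "orientation": TCP orientation; "force": force on the tool from outside, world axes, zero at the start; "wrist_torque": the same for the moment, N m; "opening": finger opening in m.
Only numpy, scipy, OpenCV 4.12 (cv2) and the standard library are available. Lean on these libraries where they do the work, as an engineer would, in place of code of your own. Each camera call takes 0.05 s, during which the arm holds its last target.

## Working session

There is one attempt and no reset: what is moved stays moved. The work goes in short steps, Python scripts to look and compute and a tool call to move; the robot and the scene stay as the last step left them, time stands still between calls to the robot, and variables do not carry over. Pictures are saved under pics/ and viewed, and the job is handed in when it is done.

Besides the shell and the picture viewer there is one more tool, called as name([rows], argument=value, ...), one row to a line, values as JSON. drive_tool: Moves the arm, as the interface text tells. Its arguments: {"type":"object","properties":{"steps":{"type":"array"},"force":{"type":"number"}},"required":["steps"]}

```bash
ls; mkdir -p pics
python3 - <<'E'
from plant import robot
import cv2,numpy as np
s=robot.read_state();print(s)
for n in("scene","top"):
    p,d=robot.read_camera(n);cv2.imwrite(f"pics/{n}0.png",p);np.save(f"{n}0.npy",d)
    print(n,robot.get_calibration(n))
print(robot.get_calibration("wrist"),robot.pinch_z)
E
```

```text
pics
{'t': 0.0, 'q': array([-1.38538014e+00,  1.31179935e-01,  1.48928412e+00, -1.53970979e-05,
        1.52299167e+00, -8.54449341e-02]), 'dq': array([-0.00027769, -0.00026231,  0.00114209, -0.00013854,  0.00052403,
        0.0011567 ]), 'joint_torque': array([ 1.40788219e-03, -5.59843075e+01, -4.91759062e+01,  7.69759901e-02,
        3.53468454e-02, -1.39599260e-04]), 'tool_pos': array([ 0.16040961, -0.57750563,  0.18727363]), 'orientation': array([-3.11098289e+00, -4.23918275e-01,  1.70248757e-04]), 'force': array([-0.15771283, -0.3839833 ,  0.49277418]), 'wrist_torque': array([ 0.00500184, -0.00439715,  0.01233629]), 'opening': 0.09284936561335567}
scene {'fx': 413.383569235817, 'fy': 413.383569235817, 'cx': 284.86771653487716, 'cy': 211.16648371831224, 'k1': -0.080630075691347, 'eye': array([ 1.08338754, -0.40751967,  0.63382611]), 'attitude': array([-2.03649596, -1.118198  ,  0.49198255])}
top {'fx': 422.66232234094497, 'fy': 422.66232234094497, 'cx': 276.28645365458215, 'cy': 212.17071888950173, 'k1': -0.008060054026836735, 'eye': array([ 0.39682265, -0.00247894,  0.92992873]), 'attitude': array([-2.14604632,  2.20561197, -0.13482435])}
{'fx': 329.3108266157786, 'fy': 329.3108266157786, 'cx': 282.4872016415462, 'cy': 211.86345640191544, 'k1': -0.02877083912601013, 'eye': array([ 0.23556497, -0.55762923,  0.3830865 ]), 'attitude': array([ 2.31429519, -1.75782214, -0.25464599])} -0.0188
```

View pics/scene0.png

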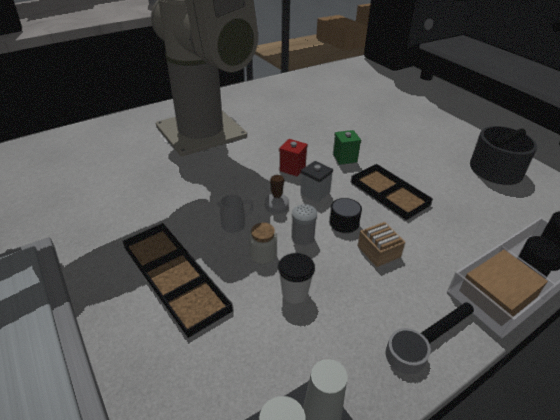

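View pics/top0.png

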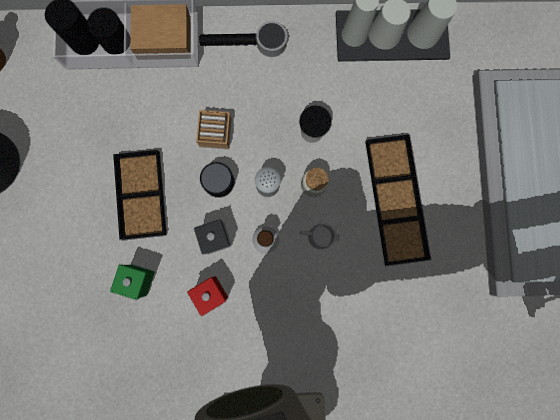

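Top view (+x is up, +y is left):
- **To move:** tamper (265,238), jug (320,237) with its handle to the left, shaker (267,180), tin (211,237) with a dark lid, jar (317,178) with a cork.
- **Caddies:** long one at (398,199), short one at (140,194).
- **Leave alone:** red box (207,297) and green box (131,281) look like the tin. Lids (217,178) and paper cup (315,121) are round like the shaker and jar. Sugar box is at (213,128).

Next I'll take close crops and measure.

```bash
cat > h.py <<'E'
import numpy as np,cv2
from scipy.spatial.transform import Rotation as R
def cloud(c,d):
    h,w=d.shape
    u,v=np.meshgrid(np.arange(w),np.arange(h))
    K=np.array([[c['fx'],0,c['cx']],[0,c['fy'],c['cy']],[0,0,1.]])
    pts=np.stack([u,v],-1).reshape(-1,1,2).astype(float)
    n=cv2.undistortPoints(pts,K,np.array([c['k1'],0,0,0,0.])).reshape(h,w,2)
    P=np.dstack([n*d[...,None],d])
    return P@R.from_rotvec(c['attitude']).as_matrix().T+c['eye']
E
python3 - <<'E'
from plant import robot
from h import *
cs=robot.get_calibration("scene");ct=robot.get_calibration("top")
W=cloud(ct,np.load("top0.npy"));np.save("Wt.npy",W)
Ws=cloud(cs,np.load("scene0.npy"));np.save("Ws.npy",Ws)
print("table z top",np.median(W[330:,20:180,2]),"scene",np.median(Ws[100:160,20:120,2]))
items=dict(tamper=(265,238,.086),jug=(320,237,.07),shaker=(267,180,.08),tin=(211,237,.074),jar=(317,178,.07),cup=(315,121,.082),lids=(217,178,.048),sugar=(213,128,.052),red=(207,297,.074),green=(131,281,.074))
for n,(u,v,h) in items.items():
    sub=W[v-30:v+30,u-30:u+30].reshape(-1,3)
    c0=W[v,u,:2]
    m=(sub[:,2]>h-.012)&(sub[:,2]<h+.012)&(np.hypot(*(sub[:,:2]-c0).T)<.06)
    p=sub[m]
    (x,y),wh,a=cv2.minAreaRect((p[:,:2]*1000).astype(np.float32))
    cc,r=cv2.minEnclosingCircle((p[:,:2]*1000).astype(np.float32))
    # scene: all points near
    q=Ws.reshape(-1,3);k=(np.hypot(q[:,0]-x/1e3,q[:,1]-y/1e3)<.05)&(q[:,2]>h-.012)&(q[:,2]<h+.012)
    q=q[k]
    s=cv2.minAreaRect((q[:,:2]*1000).astype(np.float32)) if len(q)>5 else None
    print(n,len(p),"zmax %.3f"%np.percentile(sub[:,2],99),np.round([x,y,*wh,a],1),np.round(cc,1),round(r,1),"scene",s and np.round([*s[0],*s[1],s[2]],1),len(q))
for n,(a,b,c,d) in dict(c3=(360,128,435,270),c2=(108,144,172,246)).items():
    p=W[b:d,a:c].reshape(-1,3);print(n,np.percentile(p[:,2],[5,50,80,95,99]).round(4))
    p=p[(p[:,2]>.012)&(p[:,2]<.03)]
    print(n,len(p),cv2.minAreaRect((p[:,:2]*1000).astype(np.float32)))
    s=cv2.minAreaRect((p[:,:2]*1000).astype(np.float32))
    q=Ws.reshape(-1,3);k=(np.hypot(q[:,0]-s[0][0]/1e3,q[:,1]-s[0][1]/1e3)<.16)&(q[:,2]>.012)&(q[:,2]<.03)&(abs(q[:,1]-s[0][1]/1e3)<.075)
    print(' scene',cv2.minAreaRect((q[k][:,:2]*1000).astype(np.float32)))
im=cv2.imread("pics/top0.png")[100:320,100:440]
cv2.imwrite("pics/crop0.png",cv2.resize(im,None,fx=2.3,fy=2.3,interpolation=2))
E
```

```text
table z top -2.5734368658547613e-05 scene -0.0026159566938089296
tamper 222 zmax 0.087 [434.9   4.6  32.2  32.4  88.4] [434.3   4.6] 16.9 scene [437.5   2.3  32.8  28.7  44.5] 124
jug 196 zmax 0.072 [ 440.8 -111.    70.    47.9   50.2] [ 439.7 -108.1] 38.9 scene [ 437.9 -110.1   49.    66.    20.4] 222
shaker 528 zmax 0.082 [555.3  -3.5  51.5  52.5  88.3] [554.9  -2.7] 27.1 scene [560.7  -5.6  50.9  49.4  56. ] 347
tin 827 zmax 0.082 [441.1 113.6  58.1  58.1  16.9] [440.2 113.8] 39.0 scene [444.1 112.6  59.6  60.5  17.4] 419
jar 466 zmax 0.073 [ 553.3 -104.9   50.5   49.2   87.2] [ 553.3 -104.3] 27.0 scene [ 555.9 -105.3   48.1   47.    27.6] 376
cup 819 zmax 0.085 [ 674.7 -105.7   66.7   66.    88.8] [ 674.9 -106.3] 34.4 scene [ 677.8 -106.5   67.1   67.    75.6] 871
lids 869 zmax 0.051 [565.6 105.4  68.   70.2  88.9] [565.8 105.2] 35.3 scene [568.6 104.7  69.5  71.3  32.3] 576
sugar 861 zmax 0.055 [678.4 111.1  66.7  72.   83.8] [677.7 111.6] 46.7 scene [680.7 111.8  69.   70.8  83.4] 730
red 867 zmax 0.082 [322.  124.9  58.1  58.8  30.1] [322.1 125.2] 39.2 scene [324.5 124.1  58.6  61.1  29.3] 335
green 883 zmax 0.082 [355.2 280.7  58.4  58.5  72.5] [355.  279.9] 38.6 scene [358.6 279.9  58.5  60.2  71.9] 302
c3 [-0.0014  0.004   0.0074  0.0219  0.0246]
c3 1171 ((514.9895629882812, -288.404052734375), (280.2695007324219, 98.2181396484375), 6.0003132820129395)
 scene ((516.5704345703125, -286.924072265625), (284.4793701171875, 97.30583953857422), 6.196317672729492)
c2 [-0.0016  0.0044  0.0075  0.0218  0.0242]
c2 848 ((540.0521850585938, 276.7818298339844), (188.92129516601562, 98.15460205078125), 4.572827339172363)
 scene ((508.5794372558594, 274.31683349609375), (256.5885009765625, 100.24280548095703), 4.3300323486328125)
```

View pics/crop0.png

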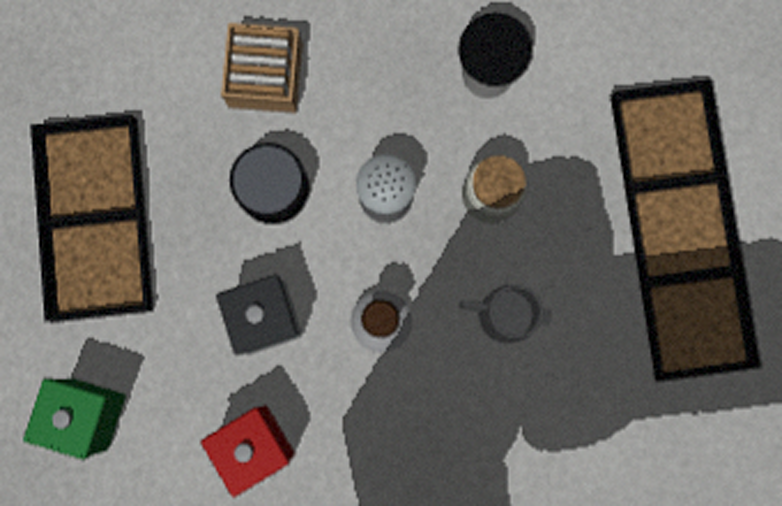

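```bash
cat >> h.py <<'E'
def plan(*targets):
    """targets: x,y,z (m), theta deg; prints scaled numbers from current pose"""
    from plant import robot
    s=robot.read_state();Rm=R.from_rotvec(s['orientation']).as_matrix()
    th=np.degrees(np.arctan2(Rm[1,0],Rm[0,0]))
    print("t %.2f"%s['t'],"tcp",s['tool_pos'].round(4),"theta %.2f"%th,"open %.4f"%s['opening'],"F",s['force'].round(1),"q6 %.2f"%s['q'][5])
    for x,y,z,t in targets:
        d=Rm.T@(np.array([x,y,z])-s['tool_pos'])/.3
        tu=-((t-th+180)%360-180)/180
        print("tx %.4f ty %.4f tz %.4f turn %.4f"%(*d,tu),"rows>=%.1f"%max(np.linalg.norm(d)*.3/.05,abs(tu)*180/8.59))
E
python3 - <<'E'
from h import *
for f in("Wt.npy","Ws.npy"):
    W=np.load(f).reshape(-1,3)
    k=(np.hypot(W[:,0]-.44,W[:,1]+.108)<.065)&(W[:,2]>.02)&(W[:,2]<.08);p=W[k]
    top=p[p[:,2]>.06]
    from scipy.optimize import least_squares
    r=least_squares(lambda c:np.hypot(top[:,0]-c[0],top[:,1]-c[1])-.0235,[.44,-.11],loss='soft_l1',f_scale=.002)
    c=r.x
    far=p[np.hypot(p[:,0]-c[0],p[:,1]-c[1])>.036]
    a=np.degrees(np.arctan2(far[:,1]-c[1],far[:,0]-c[0]))
    print(f,c.round(4),len(top),len(far),np.percentile(a,[5,25,50,75,95]).round(1),"handle z",np.percentile(far[:,2],[5,95]).round(3))
plan((.436,.004,.16,6),(.436,.004,.047,6))
E
```

```text
Wt.npy [ 0.4374 -0.1152] 181 22 [74.6 77.1 79.1 80.9 81.7] handle z [0.027 0.062]
Ws.npy [ 0.4402 -0.1167] 177 50 [75.  76.7 78.1 79.  82.6] handle z [0.024 0.059]
t 0.10 tcp [ 0.1604 -0.5776  0.1874] theta 15.52 open 0.0929 F [-0.1  0.3 -0.2] q6 -0.09
tx 1.4037 ty -1.6220 tz 0.0942 turn 0.0529 rows>=12.9
tx 1.4036 ty -1.6214 tz 0.4708 turn 0.0529 rows>=13.2
```

drive_tool([
  {"tx":0.7,"ty":-0.81,"tz":0,"turn":0.053,"jaw":0.8},
  {"tx":0.7,"ty":-0.81,"tz":0,"turn":0.053,"jaw":0.8},
  {"tx":0.7,"ty":-0.81,"tz":0,"turn":0.053,"jaw":0.8},
  {"tx":0.7,"ty":-0.81,"tz":0,"turn":0.053,"jaw":0.8},
  {"tx":0.7,"ty":-0.81,"tz":0,"turn":0.053,"jaw":0.8},
  {"tx":0.7,"ty":-0.81,"tz":0,"turn":0.053,"jaw":0.8},
  {"tx":0.7,"ty":-0.81,"tz":0,"turn":0.053,"jaw":0.8},
], force=35)

```text
t: 0.8
tool_pos: [0.2988, -0.2845, 0.188]
orientation: [-3.136, -0.167, -0.001]
force: [0.0, -1.2, -0.3]
opening: 0.0741
```

```bash
python3 -c "
from h import *
plan((.436,.004,.16,6),(.436,.004,.047,6))"
```

```text
t 0.80 tcp [ 0.2988 -0.2845  0.188 ] theta 6.10 open 0.0741 F [ 0.  -1.2 -0.3] q6 0.58
tx 0.5567 ty -0.9074 tz 0.0946 turn 0.0006 rows>=6.4
tx 0.5565 ty -0.9070 tz 0.4712 turn 0.0006 rows>=7.0
```

drive_tool([
  {"tx":0.557,"ty":-0.907,"tz":0.05,"turn":0,"jaw":0.8},
  {"tx":0.557,"ty":-0.907,"tz":0.05,"turn":0,"jaw":0.8},
  {"tx":0.557,"ty":-0.907,"tz":0.05,"turn":0,"jaw":0.8},
  {"tx":0.557,"ty":-0.907,"tz":0.05,"turn":0,"jaw":0.8},
  {"tx":0.557,"ty":-0.907,"tz":0.05,"turn":0,"jaw":0.8},
  {"tx":0.557,"ty":-0.907,"tz":0.05,"turn":0,"jaw":0.8},
  {"tx":0.557,"ty":-0.907,"tz":0.05,"turn":0,"jaw":0.8},
  {"tx":0.557,"ty":-0.907,"tz":0.05,"turn":0,"jaw":0.8},
  {"tx":0.557,"ty":-0.907,"tz":0.05,"turn":0,"jaw":0.8},
])

```text
t: 1.7
tool_pos: [0.4352, 0.0002, 0.1729]
orientation: [3.137, 0.166, -0.002]
force: [0.4, -0.7, -0.6]
opening: 0.0744
```

```bash
python3 -c "
from h import *
from plant import robot
plan((.436,.004,.047,6))
c=robot.get_calibration('wrist')
p,d=robot.read_camera('wrist');cv2.imwrite('pics/w1.png',p)
W=cloud(c,d).reshape(-1,3)
k=(np.hypot(W[:,0]-.436,W[:,1]-.004)<.05)&(W[:,2]>.075)&(W[:,2]<.1)
q=W[k];print(len(q),cv2.minAreaRect((q[:,:2]*1000).astype(np.float32)),q[:,2].max())
"
```

```text
t 1.70 tcp [4.352e-01 2.000e-04 1.729e-01] theta 6.06 open 0.0744 F [ 0.4 -0.7 -0.6] q6 1.35
tx 0.0044 ty -0.0126 tz 0.4196 turn 0.0003 rows>=2.5
1056 ((435.0734558105469, 4.628496170043945), (33.377925872802734, 33.15420913696289), 58.7275390625) 0.0869547085383855
```

View pics/w1.png

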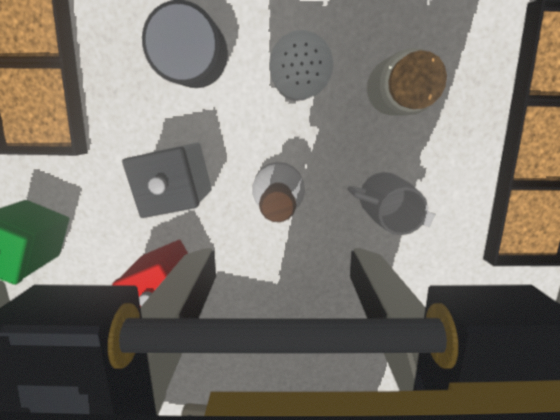

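The wrist view shows the tamper at (277,200) ahead of the fingers. Its measured position, (435, 4.6) mm, agrees with the top camera.

drive_tool([
  {"tx":0.003,"ty":-0.013,"tz":0.1,"turn":0,"jaw":0.8},
  {"tx":0.003,"ty":-0.013,"tz":0.25,"turn":0,"jaw":0.8},
  {"tx":0.003,"ty":-0.013,"tz":0.42,"turn":0,"jaw":0.8},
  {"tx":0.003,"ty":-0.013,"tz":0.42,"turn":0,"jaw":0.8},
  {"tx":0.003,"ty":-0.013,"tz":0.42,"turn":0,"jaw":0.8},
  {"tx":0.003,"ty":-0.013,"tz":0.42,"turn":0,"jaw":0.2},
  {"tx":0.003,"ty":-0.013,"tz":0.42,"turn":0,"jaw":0.2},
  {"tx":0.003,"ty":-0.013,"tz":0.42,"turn":0,"jaw":0.2},
  {"tx":0.003,"ty":-0.013,"tz":0.42,"turn":0,"jaw":0.2},
  {"tx":0.003,"ty":-0.013,"tz":0.42,"turn":0,"jaw":0.2},
  {"tx":0.003,"ty":-0.013,"tz":0.42,"turn":0,"jaw":0.2},
])

```text
t: 2.85
tool_pos: [0.4364, 0.0044, 0.0476]
orientation: [-3.137, -0.164, -0.001]
force: [0.8, 1.4, 2.0]
opening: 0.0321
```

```bash
python3 -c "
from h import *
plan((.424,-.2976,.16,6),(.424,-.2976,.053,6))"
```

```text
t 2.85 tcp [0.4364 0.0044 0.0476] theta 5.98 open 0.0321 F [0.8 1.4 2. ] q6 1.36
tx -0.1458 ty 0.9968 tz -0.3750 turn -0.0001 rows>=6.4
tx -0.1460 ty 0.9970 tz -0.0183 turn -0.0001 rows>=6.0
```

drive_tool([
  {"tx":0,"ty":0,"tz":-0.1,"jaw":0.2},
  {"tx":0,"ty":0,"tz":-0.25,"jaw":0.2},
  {"tx":0,"ty":0,"tz":-0.38,"jaw":0.2},
  {"tx":-0.02,"ty":0.12,"tz":-0.4,"jaw":0.2},
  {"tx":-0.05,"ty":0.28,"tz":-0.4,"jaw":0.2},
  {"tx":-0.07,"ty":0.44,"tz":-0.4,"jaw":0.2},
  {"tx":-0.09,"ty":0.6,"tz":-0.4,"jaw":0.2},
  {"tx":-0.12,"ty":0.76,"tz":-0.4,"jaw":0.2},
  {"tx":-0.135,"ty":0.9,"tz":-0.4,"jaw":0.2},
  {"tx":-0.146,"ty":0.997,"tz":-0.35,"jaw":0.2},
  {"tx":-0.146,"ty":0.997,"tz":-0.25,"jaw":0.2},
  {"tx":-0.146,"ty":0.997,"tz":-0.15,"jaw":0.2},
])

```text
schema error: expected keys jaw, tx, ty, tz, turn
```

```bash
python3 -c "
from h import *
plan((.424,-.2976,.054,6))"
```

```text
t 2.85 tcp [0.4364 0.0044 0.0476] theta 5.98 open 0.0321 F [0.8 1.4 2. ] q6 1.36
tx -0.1460 ty 0.9970 tz -0.0216 turn -0.0001 rows>=6.0
```

drive_tool([
  {"tx":0,"ty":0,"tz":-0.1,"turn":0,"jaw":0.2},
  {"tx":0,"ty":0,"tz":-0.25,"turn":0,"jaw":0.2},
  {"tx":0,"ty":0,"tz":-0.38,"turn":0,"jaw":0.2},
  {"tx":-0.02,"ty":0.12,"tz":-0.4,"turn":0,"jaw":0.2},
  {"tx":-0.05,"ty":0.28,"tz":-0.4,"turn":0,"jaw":0.2},
  {"tx":-0.07,"ty":0.44,"tz":-0.4,"turn":0,"jaw":0.2},
  {"tx":-0.09,"ty":0.6,"tz":-0.4,"turn":0,"jaw":0.2},
  {"tx":-0.12,"ty":0.76,"tz":-0.4,"turn":0,"jaw":0.2},
  {"tx":-0.135,"ty":0.9,"tz":-0.4,"turn":0,"jaw":0.2},
  {"tx":-0.146,"ty":0.997,"tz":-0.35,"turn":0,"jaw":0.2},
  {"tx":-0.146,"ty":0.997,"tz":-0.25,"turn":0,"jaw":0.2},
  {"tx":-0.146,"ty":0.997,"tz":-0.2,"turn":0,"jaw":0.2},
])

```text
t: 4.05
tool_pos: [0.4219, -0.2973, 0.1039]
orientation: [-3.134, -0.161, 0.006]
force: [-0.0, 0.4, -3.5]
opening: 0.0299
```

```bash
python3 -c "
from h import *
plan((.424,-.2976,.054,6))
from plant import robot
p,d=robot.read_camera('wrist');cv2.imwrite('pics/w2.png',p)
"
```

```text
t 4.05 tcp [ 0.4219 -0.2973  0.1039] theta 5.88 open 0.0299 F [-0.   0.4 -3.5] q6 0.75
tx 0.0076 ty 0.0023 tz 0.1662 turn -0.0007 rows>=1.0
```

View pics/w2.png

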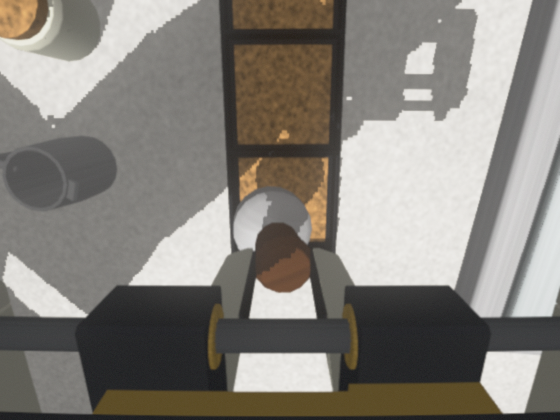

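```bash
python3 -c "
from h import *
from plant import robot
plan()
c=robot.get_calibration('scene')
p,d=robot.read_camera('scene')
W=cloud(c,d); q=W.reshape(-1,3);k=(np.hypot(q[:,0]-.424,q[:,1]+.297)<.06)&(q[:,2]>.03)&(q[:,2]<.18)
ij=np.argwhere(k.reshape(d.shape));a,b=ij.min(0),ij.max(0);print(a,b)
p=p[max(a[0]-40,0):b[0]+40,max(a[1]-60,0):b[1]+60]
cv2.imwrite('pics/s2.png',cv2.resize(p,None,fx=3,fy=3)[:600,:800])
c=robot.get_calibration('wrist')
p,d=robot.read_camera('wrist');W=cloud(c,d)
for v,u in((200,272),(210,260),(210,280),(225,262),(225,245),(215,300),(255,270),(265,284),(275,290),(235,280)):print(u,v,W[v,u].round(4))
"
```

```text
t 4.10 tcp [ 0.4209 -0.2957  0.1017] theta 5.94 open 0.0297 F [-1.6  1.8 -5.8] q6 0.76
[178 119] [239 166]
272 200 [ 0.442  -0.2863  0.0769]
260 210 [ 0.4344 -0.2787  0.0788]
280 210 [ 0.4355 -0.2926  0.0774]
262 225 [ 0.4241 -0.2811  0.0803]
245 225 [ 0.4227 -0.2692  0.08  ]
300 215 [ 0.4323 -0.3072  0.0739]
270 255 [ 0.4288 -0.2889  0.1402]
284 265 [ 0.4232 -0.2968  0.1387]
290 275 [ 0.4178 -0.3007  0.139 ]
280 235 [ 0.4364 -0.2932  0.1294]
```

View pics/s2.png

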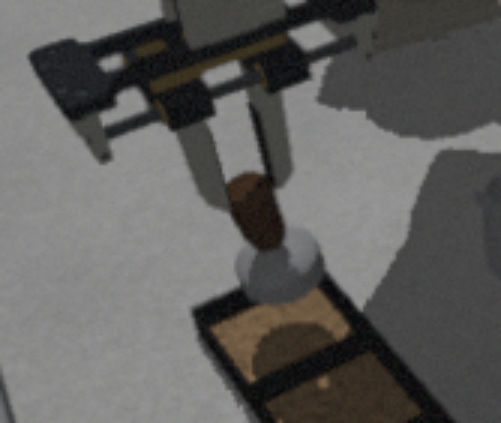

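The tamper has tilted about 10° in the grip. I'll measure the tilt before lowering it.

```bash
cat > tilt.py <<'E'
from h import *
from plant import robot
plan()
c=robot.get_calibration('wrist')
p,d=robot.read_camera('wrist');W=cloud(c,d).reshape(-1,3)
s=robot.read_state()['tool_pos']
k=(np.hypot(W[:,0]-s[0],W[:,1]-s[1])<.06)&(abs(W[:,2]-(s[2]-.024))<.012)
q=W[k]
# ransac plane
rng=np.random.default_rng(0);best=0
for _ in range(500):
    a=q[rng.choice(len(q),3,False)];n=np.cross(a[1]-a[0],a[2]-a[0]);l=np.linalg.norm(n)
    if l<1e-6:continue
    n/=l;m=abs((q-a[0])@n)<.0015
    if m.sum()>best and abs(n[2])>.8:best=m.sum();B=m
P=q[B];c0=P.mean(0);n=np.linalg.svd(P-c0)[2][2];n*=np.sign(n[2])
print(len(q),best,"normal",n.round(3),"tilt",np.degrees(np.arccos(n[2])).round(1))
print("footface rect",cv2.minEnclosingCircle((P[:,:2]*1000).astype(np.float32)),P[:,2].min(),P[:,2].max())
E
python3 tilt.py
```

```text
t 4.20 tcp [ 0.4226 -0.2962  0.1057] theta 6.01 open 0.0302 F [-0.1 -1.3 -2.6] q6 0.76
2771 1449 normal [ 0.054 -0.12   0.991] tilt 7.5
footface rect ((422.26373291015625, -289.41998291015625), 24.64911460876465) 0.0756874466419607 0.08390553582810628
```

drive_tool([
  {"tx":0.0,"ty":0.012,"tz":0.04,"turn":0,"jaw":0.2},
  {"tx":0.0,"ty":0.012,"tz":0.08,"turn":0,"jaw":0.2},
  {"tx":0.0,"ty":0.012,"tz":0.12,"turn":0,"jaw":0.2},
  {"tx":0.0,"ty":0.012,"tz":0.145,"turn":0,"jaw":0.2},
  {"tx":0.0,"ty":0.012,"tz":0.155,"turn":0,"jaw":0.2},
  {"tx":0.0,"ty":0.012,"tz":0.155,"turn":0,"jaw":0.2},
])

```text
t: 4.85
tool_pos: [0.4238, -0.301, 0.0601]
orientation: [-3.136, -0.164, 0.001]
force: [-0.4, -0.4, -3.4]
opening: 0.0302
```

```bash
python3 tilt.py
```

```text
t 4.85 tcp [ 0.4238 -0.301   0.0601] theta 5.98 open 0.0302 F [-0.4 -0.4 -3.4] q6 0.75
2845 1429 normal [ 0.014 -0.132  0.991] tilt 7.6
footface rect ((422.3940124511719, -294.7041015625), 24.656362533569336) 0.029762820331208945 0.03827385881332637
```

drive_tool([
  {"tx":0.0,"ty":0,"tz":0.006,"turn":0,"jaw":0.2},
  {"tx":0.0,"ty":0,"tz":0.012,"turn":0,"jaw":0.2},
  {"tx":0.0,"ty":0,"tz":0.018,"turn":0,"jaw":0.2},
  {"tx":0.0,"ty":0,"tz":0.018,"turn":0,"jaw":0.2},
], force=20)

```text
t: 5.3
tool_pos: [0.4255, -0.3021, 0.0572]
orientation: [3.136, 0.164, 0.004]
force: [-0.0, 2.3, 5.1]
opening: 0.03
```

```bash
python3 tilt.py
```

```text
t 5.30 tcp [ 0.4255 -0.3021  0.0572] theta 5.98 open 0.0300 F [-0.   2.3  5.1] q6 0.75
3598 1517 normal [0.298 0.025 0.954] tilt 17.4
footface rect ((456.749755859375, -299.30328369140625), 43.1977653503418) 0.021154117063683392 0.03653597218355539
```

```bash
python3 -c "
from h import *
from plant import robot
plan()
for n in('wrist','scene'):
  p,d=robot.read_camera(n)
  if n=='scene': p=cv2.resize(p[150:300,90:250],None,fx=3.5,fy=3.5)
  cv2.imwrite('pics/%s3.png'%n,p)
p=cv2.imread('pics/wrist3.png')[120:330,170:400]
q=cv2.imread('pics/scene3.png');p=cv2.resize(p,None,fx=1,fy=1);c=np.zeros((525,790,3),np.uint8);c[:210,:230]=p;c[:525,230:790]=q;cv2.imwrite('pics/c3.png',c)
"
```

```text
t 5.35 tcp [ 0.4254 -0.302   0.0572] theta 5.98 open 0.0306 F [-0.4  2.5  5.6] q6 0.75
```

View pics/c3.png

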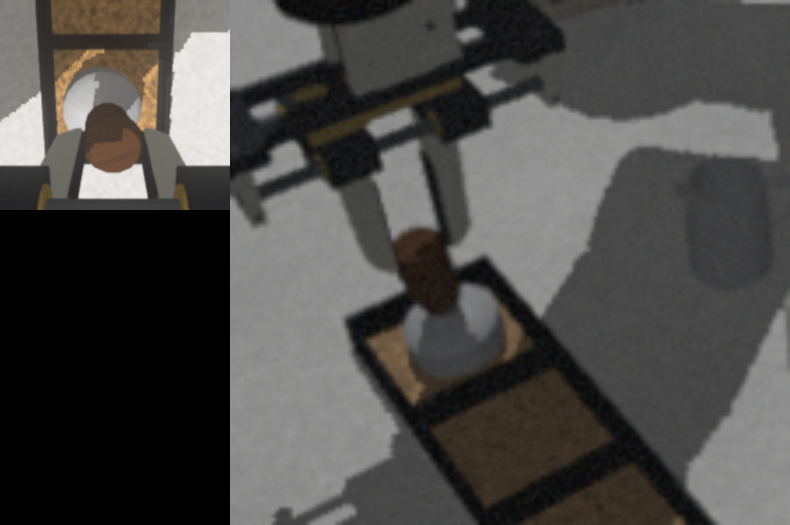

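drive_tool([
  {"tx":0.0,"ty":0,"tz":0.004,"turn":0,"jaw":0.2},
  {"tx":0.0,"ty":0,"tz":0.008,"turn":0,"jaw":0.2},
  {"tx":0.0,"ty":0,"tz":0.012,"turn":0,"jaw":0.2},
  {"tx":0.0,"ty":0,"tz":0.012,"turn":0,"jaw":0.2},
], force=5)

```text
t: 5.85
tool_pos: [0.4259, -0.3024, 0.0543]
orientation: [3.135, 0.164, 0.005]
force: [-1.3, 2.9, 8.8]
opening: 0.0328
```

```bash
sed -i 's/<.06)&(abs/<.035)\&(abs/' tilt.py; python3 tilt.py
```

```text
t 5.85 tcp [ 0.4259 -0.3024  0.0543] theta 5.98 open 0.0328 F [-1.3  2.9  8.8] q6 0.75
2883 1479 normal [ 0.054 -0.124  0.991] tilt 7.8
footface rect ((425.10205078125, -295.1403503417969), 24.43094253540039) 0.027597293374760246 0.035913346040268246
```

drive_tool([
  {"tx":0.0,"ty":0,"tz":0,"turn":0,"jaw":0.4},
  {"tx":0.0,"ty":0,"tz":0,"turn":0,"jaw":0.5},
  {"tx":0.0,"ty":0,"tz":0,"turn":0,"jaw":0.6},
  {"tx":0.0,"ty":0,"tz":0,"turn":0,"jaw":0.7},
  {"tx":0.0,"ty":0,"tz":0,"turn":0,"jaw":0.8},
])

```text
t: 6.4
tool_pos: [0.4241, -0.3016, 0.0517]
orientation: [3.137, 0.164, -0.0]
force: [-0.6, 0.0, -0.3]
opening: 0.0646
```

```bash
python3 tilt.py;  python3 -c "
from h import *
from plant import robot
plan((.4388,-.116,.15,78.5))
p,d=robot.read_camera('scene')
p=cv2.resize(p[150:300,90:250],None,fx=3.5,fy=3.5)
cv2.imwrite('pics/s4.png',p)"
```

```text
t 6.40 tcp [ 0.4241 -0.3016  0.0517] theta 5.97 open 0.0646 F [-0.6  0.  -0.3] q6 0.75
2911 1499 normal [-0.016  0.005  1.   ] tilt 1.0
footface rect ((422.4595031738281, -292.5113220214844), 25.44938087463379) 0.026100447343958222 0.02999962286359012
t 6.45 tcp [ 0.4241 -0.3016  0.0518] theta 5.97 open 0.0686 F [0.6 0.1 0.1] q6 0.75
tx 0.1130 ty -0.6101 tz -0.3276 turn -0.4029 rows>=8.4
```

View pics/s4.png

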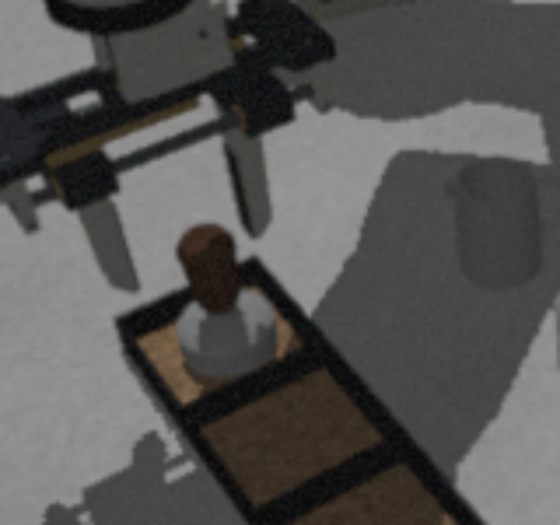

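The tamper stands upright (1° tilt) on the floor of the near compartment. Next is the jug.

drive_tool([
  {"tx":0.0,"ty":0,"tz":-0.12,"turn":0,"jaw":0.85},
  {"tx":0.0,"ty":0,"tz":-0.28,"turn":0,"jaw":0.85},
  {"tx":0.02,"ty":-0.1,"tz":-0.33,"turn":-0.05,"jaw":0.85},
  {"tx":0.05,"ty":-0.25,"tz":-0.33,"turn":-0.1,"jaw":0.85},
  {"tx":0.08,"ty":-0.4,"tz":-0.33,"turn":-0.15,"jaw":0.85},
  {"tx":0.113,"ty":-0.55,"tz":-0.33,"turn":-0.2,"jaw":0.85},
  {"tx":0.113,"ty":-0.61,"tz":-0.33,"turn":-0.25,"jaw":0.85},
  {"tx":0.113,"ty":-0.61,"tz":-0.33,"turn":-0.3,"jaw":0.85},
  {"tx":0.113,"ty":-0.61,"tz":-0.33,"turn":-0.35,"jaw":0.85},
  {"tx":0.113,"ty":-0.61,"tz":-0.33,"turn":-0.4,"jaw":0.85},
  {"tx":0.113,"ty":-0.61,"tz":-0.33,"turn":-0.4,"jaw":0.85},
  {"tx":0.113,"ty":-0.61,"tz":-0.33,"turn":-0.4,"jaw":0.85},
], force=30)

```text
t: 7.7
tool_pos: [0.4389, -0.1159, 0.1509]
orientation: [2.441, 1.977, 0.0]
force: [-1.1, 0.8, 0.8]
opening: 0.0791
```

```bash
python3 -c "
from h import *
from plant import robot
plan((.4388,-.116,.026,78.5))
c=robot.get_calibration('wrist')
p,d=robot.read_camera('wrist');cv2.imwrite('pics/w5.png',p)
W=cloud(c,d).reshape(-1,3)
k=(np.hypot(W[:,0]-.44,W[:,1]+.116)<.065)&(W[:,2]>.02)&(W[:,2]<.08);p=W[k]
top=p[p[:,2]>.06]
from scipy.optimize import least_squares
r=least_squares(lambda c:np.hypot(top[:,0]-c[0],top[:,1]-c[1])-.0235,[.44,-.115],loss='soft_l1',f_scale=.002);c=r.x
far=p[np.hypot(p[:,0]-c[0],p[:,1]-c[1])>.036]
a=np.degrees(np.arctan2(far[:,1]-c[1],far[:,0]-c[0]))
print(c.round(4),len(top),len(far),np.percentile(a,[5,50,95]))
"
```

```text
t 7.70 tcp [ 0.4389 -0.1159  0.1509] theta 78.02 open 0.0791 F [-1.1  0.8  0.8] q6 -0.16
tx -0.0002 ty -0.0003 tz 0.4163 turn -0.0027 rows>=2.5
[ 0.4382 -0.1144] 947 116 [75.04801243 78.64802339 82.26230819]
```

View pics/w5.png

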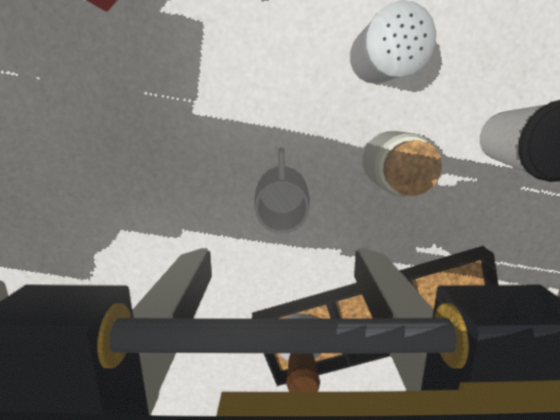

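The wrist view shows the jug at (282,200). Its handle points straight up in the picture, so the jaws will close on its free sides.

drive_tool([
  {"tx":0.003,"ty":0,"tz":0.12,"turn":-0.003,"jaw":0.85},
  {"tx":0.003,"ty":0,"tz":0.27,"turn":-0.003,"jaw":0.85},
  {"tx":0.003,"ty":0,"tz":0.38,"turn":-0.003,"jaw":0.85},
  {"tx":0.003,"ty":0,"tz":0.418,"turn":-0.003,"jaw":0.85},
  {"tx":0.003,"ty":0,"tz":0.418,"turn":-0.003,"jaw":0.85},
  {"tx":0.003,"ty":0,"tz":0.418,"turn":-0.003,"jaw":0.4},
  {"tx":0.003,"ty":0,"tz":0.418,"turn":-0.003,"jaw":0.4},
  {"tx":0.003,"ty":0,"tz":0.418,"turn":-0.003,"jaw":0.4},
  {"tx":0.003,"ty":0,"tz":0.418,"turn":-0.003,"jaw":0.4},
  {"tx":0.003,"ty":0,"tz":0.418,"turn":-0.003,"jaw":0.4},
])

```text
t: 8.75
tool_pos: [0.4394, -0.1153, 0.0264]
orientation: [2.432, 1.987, 0.0]
force: [-2.7, -0.1, 6.2]
opening: 0.0481
```

```bash
python3 -c "
from h import *
plan((.5155,-.288,.15,51),(.5155,-.288,.033,51))"
```

```text
t 8.75 tcp [ 0.4394 -0.1153  0.0264] theta 78.51 open 0.0481 F [-2.7 -0.1  6.2] q6 -0.17
tx -0.5138 ty 0.3636 tz -0.4115 turn 0.1529 rows>=4.5
tx -0.5137 ty 0.3633 tz -0.0215 turn 0.1529 rows>=3.8
```

```bash
python3 -c "
from h import *
from plant import robot
plan()
p,d=robot.read_camera('wrist');cv2.imwrite('pics/w6.png',p)
p,d=robot.read_camera('scene');p=cv2.resize(p[150:280,150:310],None,fx=4,fy=4)
cv2.imwrite('pics/s6.png',p)
plan()
"
```

```text
t 8.75 tcp [ 0.4394 -0.1153  0.0264] theta 78.51 open 0.0481 F [-2.7 -0.1  6.2] q6 -0.17
t 8.85 tcp [ 0.4394 -0.1153  0.0264] theta 78.51 open 0.0481 F [-3.1  0.6  7.3] q6 -0.17
```

View pics/w6.png

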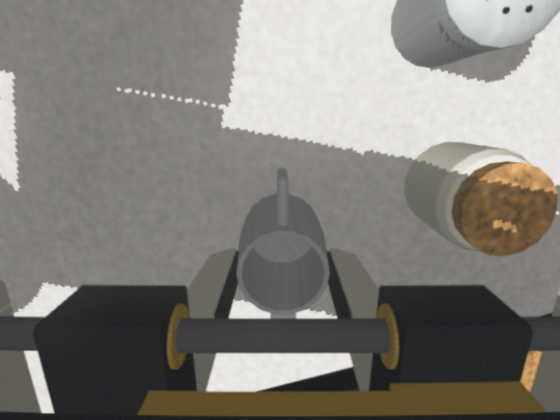

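View pics/s6.png

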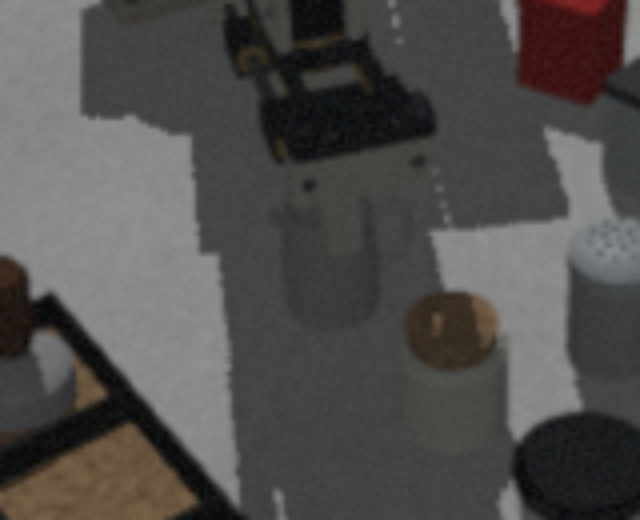

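The opening is 48 mm where I expected 52 mm, and there is upward force on the tool. The pads are on the jug's taper, so I'll regrasp lower, on the straight part.

drive_tool([
  {"tx":0,"ty":0,"tz":0,"turn":0,"jaw":0.75},
  {"tx":0,"ty":0,"tz":0,"turn":0,"jaw":0.75},
  {"tx":0,"ty":0,"tz":0,"turn":0,"jaw":0.75},
  {"tx":0,"ty":0,"tz":0.025,"turn":0,"jaw":0.75},
  {"tx":0,"ty":0,"tz":0.048,"turn":0,"jaw":0.75},
  {"tx":0,"ty":0,"tz":0.048,"turn":0,"jaw":0.75},
  {"tx":0,"ty":0,"tz":0.048,"turn":0,"jaw":0.4},
  {"tx":0,"ty":0,"tz":0.048,"turn":0,"jaw":0.4},
  {"tx":0,"ty":0,"tz":0.048,"turn":0,"jaw":0.4},
  {"tx":0,"ty":0,"tz":0.048,"turn":0,"jaw":0.4},
  {"tx":0,"ty":0,"tz":0.048,"turn":0,"jaw":0.4},
], force=35)

```text
t: 9.95
tool_pos: [0.4391, -0.1151, 0.0112]
orientation: [2.432, 1.988, 0.0]
force: [-0.5, 0.5, 1.4]
opening: 0.0503
```

```bash
python3 -c "
from h import *
plan((.5155,-.288,.15,51),(.5155,-.288,.019,51))"
```

```text
t 9.95 tcp [ 0.4391 -0.1151  0.0112] theta 78.51 open 0.0503 F [-0.5  0.5  1.4] q6 -0.17
tx -0.5142 ty 0.3643 tz -0.4625 turn 0.1529 rows>=4.7
tx -0.5141 ty 0.3642 tz -0.0258 turn 0.1529 rows>=3.8
```

drive_tool([
  {"tx":0,"ty":0,"tz":-0.04,"turn":0,"jaw":0.4},
  {"tx":0,"ty":0,"tz":-0.12,"turn":0,"jaw":0.4},
  {"tx":0,"ty":0,"tz":-0.22,"turn":0,"jaw":0.4},
  {"tx":0,"ty":0,"tz":-0.32,"turn":0,"jaw":0.4},
  {"tx":-0.05,"ty":0.03,"tz":-0.37,"turn":0.03,"jaw":0.4},
  {"tx":-0.13,"ty":0.09,"tz":-0.37,"turn":0.06,"jaw":0.4},
  {"tx":-0.23,"ty":0.16,"tz":-0.37,"turn":0.09,"jaw":0.4},
  {"tx":-0.33,"ty":0.23,"tz":-0.37,"turn":0.12,"jaw":0.4},
  {"tx":-0.42,"ty":0.3,"tz":-0.37,"turn":0.153,"jaw":0.4},
  {"tx":-0.48,"ty":0.34,"tz":-0.37,"turn":0.153,"jaw":0.4},
  {"tx":-0.514,"ty":0.364,"tz":-0.35,"turn":0.153,"jaw":0.4},
  {"tx":-0.514,"ty":0.364,"tz":-0.3,"turn":0.153,"jaw":0.4},
])

```text
t: 11.15
tool_pos: [0.5167, -0.2901, 0.1027]
orientation: [2.834, 1.348, 0.003]
force: [-0.4, 0.6, -2.0]
opening: 0.05
```

```bash
python3 -c "
from h import *
from plant import robot
plan((.5155,-.288,.018,51))
p,d=robot.read_camera('wrist');cv2.imwrite('pics/w7.png',p)
p,d=robot.read_camera('scene');p=cv2.resize(p[150:330,90:270],None,fx=3.3,fy=3.3)
cv2.imwrite('pics/s7.png',p)
plan()
"
```

```text
t 11.15 tcp [ 0.5167 -0.2901  0.1027] theta 50.89 open 0.0500 F [-0.4  0.6 -2. ] q6 0.08
tx 0.0029 ty -0.0085 tz 0.2824 turn -0.0006 rows>=1.7
t 11.25 tcp [ 0.5135 -0.2864  0.0982] theta 50.96 open 0.0502 F [-0.7  0.9 -2.4] q6 0.09
```

View pics/w7.png

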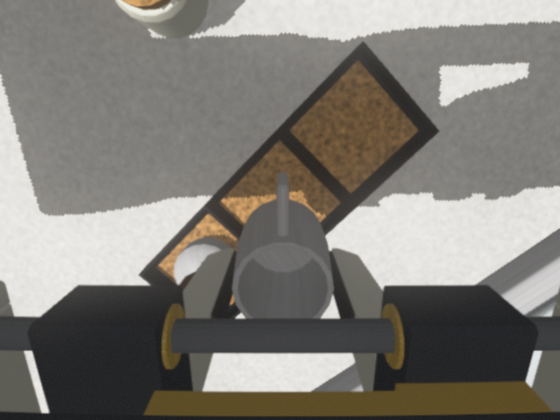

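View pics/s7.png

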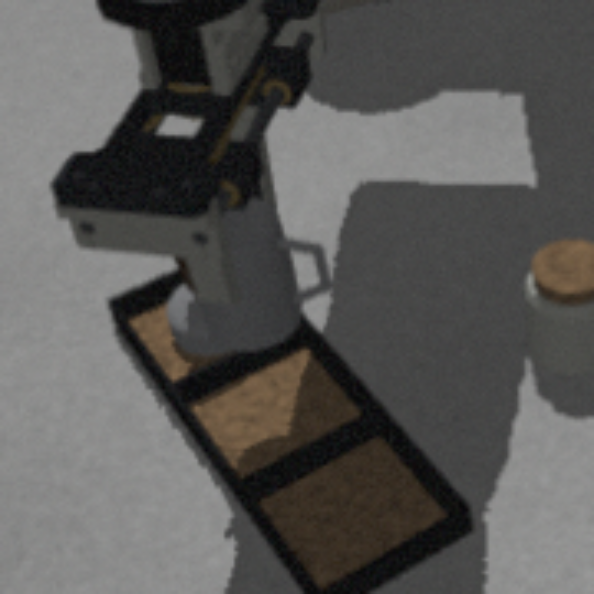

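drive_tool([
  {"tx":0,"ty":0,"tz":0.06,"turn":0,"jaw":0.4},
  {"tx":0,"ty":0,"tz":0.13,"turn":0,"jaw":0.4},
  {"tx":0,"ty":0,"tz":0.2,"turn":0,"jaw":0.4},
  {"tx":0,"ty":0,"tz":0.25,"turn":0,"jaw":0.4},
  {"tx":0,"ty":0,"tz":0.27,"turn":0,"jaw":0.4},
  {"tx":0,"ty":0,"tz":0.278,"turn":0,"jaw":0.4},
  {"tx":0,"ty":0,"tz":0.278,"turn":0,"jaw":0.4},
  {"tx":0,"ty":0,"tz":0.278,"turn":0,"jaw":0.4},
])

```text
t: 12.05
tool_pos: [0.5161, -0.2883, 0.0188]
orientation: [2.834, 1.351, 0.001]
force: [0.2, -0.3, -2.9]
opening: 0.0505
```

drive_tool([
  {"tx":0,"ty":0,"tz":0.004,"turn":0,"jaw":0.4},
  {"tx":0,"ty":0,"tz":0.009,"turn":0,"jaw":0.4},
  {"tx":0,"ty":0,"tz":0.009,"turn":0,"jaw":0.4},
])

```text
t: 12.35
tool_pos: [0.516, -0.2884, 0.0162]
orientation: [2.835, 1.351, 0.001]
force: [-1.8, 1.3, 5.2]
opening: 0.0503
```

Contact with the floor (+5 N), so I release and back off.

drive_tool([
  {"tx":0,"ty":0,"tz":0,"turn":0,"jaw":0.6},
  {"tx":0,"ty":0,"tz":0,"turn":0,"jaw":0.66},
  {"tx":0,"ty":0,"tz":0,"turn":0,"jaw":0.66},
  {"tx":0,"ty":0,"tz":0,"turn":0,"jaw":0.66},
  {"tx":0,"ty":0,"tz":-0.05,"turn":0,"jaw":0.66},
  {"tx":0,"ty":0,"tz":-0.15,"turn":0,"jaw":0.66},
  {"tx":0,"ty":0,"tz":-0.3,"turn":0,"jaw":0.75},
  {"tx":0,"ty":0,"tz":-0.42,"turn":0,"jaw":0.8},
  {"tx":0,"ty":0,"tz":-0.45,"turn":0,"jaw":0.8},
  {"tx":0,"ty":0,"tz":-0.45,"turn":0,"jaw":0.8},
])

```text
t: 13.35
tool_pos: [0.5169, -0.2889, 0.1534]
orientation: [2.832, 1.35, 0.004]
force: [-0.6, -1.2, -0.1]
opening: 0.0744
```

```bash
python3 -c "
from h import *
from plant import robot
plan((.5565,-.0035,.15,6))
p,d=robot.read_camera('wrist');cv2.imwrite('pics/w8.png',p)
c=robot.get_calibration('top')
p,d=robot.read_camera('top');W=cloud(c,d)
for n,(u,v,h) in dict(shaker=(267,180,.08),tin=(211,237,.074),jar=(317,178,.07)).items():
    sub=W[v-30:v+30,u-30:u+30].reshape(-1,3);m=abs(sub[:,2]-h)<.012;q=sub[m]
    print(n,len(q),cv2.minAreaRect((q[:,:2]*1000).astype(np.float32)))
"
```

```text
t 13.35 tcp [ 0.5169 -0.2889  0.1534] theta 50.98 open 0.0744 F [-0.6 -1.2 -0.1] q6 0.08
tx 0.8222 ty -0.4965 tz 0.0091 turn 0.2499 rows>=5.8
shaker 529 ((554.199462890625, -2.9205780029296875), (52.86547088623047, 52.25440216064453), 40.87434387207031)
tin 827 ((440.9086608886719, 113.36341857910156), (57.948272705078125, 58.01015090942383), 16.213687896728516)
jar 467 ((553.2289428710938, -103.92132568359375), (48.46054458618164, 50.10649490356445), 76.81619262695312)
```

View pics/w8.png

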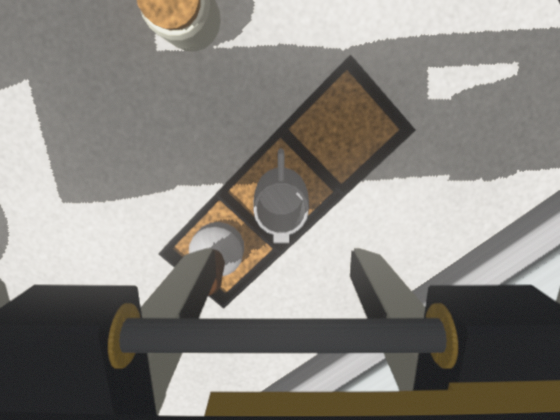

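The jug stands inside the middle compartment (282,200), handle toward the far-left corner. Next is the shaker.

drive_tool([
  {"tx":0.08,"ty":-0.05,"tz":0,"turn":0.045,"jaw":0.8},
  {"tx":0.21,"ty":-0.13,"tz":0,"turn":0.09,"jaw":0.8},
  {"tx":0.35,"ty":-0.21,"tz":0,"turn":0.135,"jaw":0.8},
  {"tx":0.49,"ty":-0.3,"tz":0,"turn":0.18,"jaw":0.8},
  {"tx":0.62,"ty":-0.38,"tz":0,"turn":0.225,"jaw":0.8},
  {"tx":0.74,"ty":-0.45,"tz":0,"turn":0.25,"jaw":0.8},
  {"tx":0.819,"ty":-0.494,"tz":0,"turn":0.25,"jaw":0.8},
  {"tx":0.819,"ty":-0.494,"tz":0,"turn":0.25,"jaw":0.8},
  {"tx":0.819,"ty":-0.494,"tz":0,"turn":0.25,"jaw":0.8},
  {"tx":0.819,"ty":-0.494,"tz":0,"turn":0.25,"jaw":0.8},
])

```text
t: 14.45
tool_pos: [0.554, -0.0046, 0.1486]
orientation: [3.137, 0.163, -0.004]
force: [-0.8, -0.6, -0.5]
opening: 0.0749
```

```bash
python3 -c "
from h import *
from plant import robot
plan((.5555,-.003,.028,6))
c=robot.get_calibration('wrist')
p,d=robot.read_camera('wrist');W=cloud(c,d).reshape(-1,3)
q=W[(abs(W[:,2]-.078)<.012)&(np.hypot(W[:,0]-.555,W[:,1]+.003)<.05)]
print(len(q),cv2.minAreaRect((q[:,:2]*1000).astype(np.float32)))
"
```

```text
t 14.45 tcp [ 0.554  -0.0046  0.1486] theta 5.95 open 0.0749 F [-0.8 -0.6 -0.5] q6 1.37
tx 0.0064 ty -0.0046 tz 0.4020 turn -0.0003 rows>=2.4
2964 ((555.92919921875, -2.930875778198242), (53.059326171875, 52.74669647216797), 7.282419204711914)
```

drive_tool([
  {"tx":0.005,"ty":-0.005,"tz":0.1,"turn":0,"jaw":0.8},
  {"tx":0.005,"ty":-0.005,"tz":0.25,"turn":0,"jaw":0.8},
  {"tx":0.005,"ty":-0.005,"tz":0.36,"turn":0,"jaw":0.8},
  {"tx":0.005,"ty":-0.005,"tz":0.402,"turn":0,"jaw":0.8},
  {"tx":0.005,"ty":-0.005,"tz":0.402,"turn":0,"jaw":0.8},
  {"tx":0.005,"ty":-0.005,"tz":0.402,"turn":0,"jaw":0.4},
  {"tx":0.005,"ty":-0.005,"tz":0.402,"turn":0,"jaw":0.4},
  {"tx":0.005,"ty":-0.005,"tz":0.402,"turn":0,"jaw":0.4},
  {"tx":0.005,"ty":-0.005,"tz":0.402,"turn":0,"jaw":0.4},
  {"tx":0.005,"ty":-0.005,"tz":0.402,"turn":0,"jaw":0.4},
])

```text
t: 15.5
tool_pos: [0.5579, -0.0022, 0.0314]
orientation: [3.137, 0.164, 0.005]
force: [-1.3, -1.1, 6.5]
opening: 0.0527
```

```bash
python3 -c "
from h import *
plan((.607,-.278,.15,6),(.607,-.278,.035,6))"
```

```text
t 15.50 tcp [ 0.5579 -0.0022  0.0314] theta 5.98 open 0.0527 F [-1.3 -1.1  6.5] q6 1.37
tx 0.0683 ty 0.9316 tz -0.3943 turn -0.0001 rows>=6.1
tx 0.0670 ty 0.9313 tz -0.0109 turn -0.0001 rows>=5.6
```

The pads are catching the overhanging top (54 mm at 62 mm height) and being pushed up. I'll regrasp lower on the body and place the shaker diagonally, as I did the jug.

drive_tool([
  {"tx":0,"ty":0,"tz":0,"turn":0,"jaw":0.75},
  {"tx":0,"ty":0,"tz":0,"turn":0,"jaw":0.75},
  {"tx":0,"ty":0,"tz":0,"turn":0,"jaw":0.75},
  {"tx":0,"ty":0,"tz":0.025,"turn":0,"jaw":0.75},
  {"tx":0,"ty":0,"tz":0.046,"turn":0,"jaw":0.75},
  {"tx":0,"ty":0,"tz":0.046,"turn":0,"jaw":0.75},
  {"tx":0,"ty":0,"tz":0.046,"turn":0,"jaw":0.4},
  {"tx":0,"ty":0,"tz":0.046,"turn":0,"jaw":0.4},
  {"tx":0,"ty":0,"tz":0.046,"turn":0,"jaw":0.4},
  {"tx":0,"ty":0,"tz":0.046,"turn":0,"jaw":0.4},
  {"tx":0,"ty":0,"tz":0.046,"turn":0,"jaw":0.4},
])

```text
t: 16.6
tool_pos: [0.5564, -0.0021, 0.0157]
orientation: [3.137, 0.164, 0.001]
force: [0.0, -0.5, -0.4]
opening: 0.0531
```

```bash
python3 -c "
from h import *
plan((.607,-.278,.15,51),(.607,-.278,.022,51))"
```

```text
t 16.60 tcp [ 0.5564 -0.0021  0.0157] theta 5.98 open 0.0531 F [ 0.  -0.5 -0.4] q6 1.37
tx 0.0721 ty 0.9322 tz -0.4475 turn -0.2501 rows>=6.2
tx 0.0720 ty 0.9322 tz -0.0208 turn -0.2501 rows>=5.6
```

drive_tool([
  {"tx":0,"ty":0,"tz":-0.04,"turn":0,"jaw":0.4},
  {"tx":0,"ty":0,"tz":-0.12,"turn":0,"jaw":0.4},
  {"tx":0,"ty":0,"tz":-0.23,"turn":0,"jaw":0.4},
  {"tx":0,"ty":0,"tz":-0.34,"turn":0,"jaw":0.4},
  {"tx":0,"ty":0.05,"tz":-0.4,"turn":-0.04,"jaw":0.4},
  {"tx":0.01,"ty":0.15,"tz":-0.4,"turn":-0.08,"jaw":0.4},
  {"tx":0.02,"ty":0.28,"tz":-0.4,"turn":-0.12,"jaw":0.4},
  {"tx":0.03,"ty":0.42,"tz":-0.4,"turn":-0.16,"jaw":0.4},
  {"tx":0.04,"ty":0.56,"tz":-0.4,"turn":-0.2,"jaw":0.4},
  {"tx":0.055,"ty":0.7,"tz":-0.4,"turn":-0.24,"jaw":0.4},
  {"tx":0.065,"ty":0.83,"tz":-0.4,"turn":-0.25,"jaw":0.4},
  {"tx":0.072,"ty":0.9,"tz":-0.4,"turn":-0.25,"jaw":0.4},
])

```text
t: 17.8
tool_pos: [0.6055, -0.2716, 0.1361]
orientation: [2.836, 1.351, -0.001]
force: [0.8, 0.3, -1.5]
opening: 0.0529
```

drive_tool([
  {"tx":0.02,"ty":0.023,"tz":0,"turn":0,"jaw":0.4},
  {"tx":0.02,"ty":0.023,"tz":0.06,"turn":0,"jaw":0.4},
  {"tx":0.02,"ty":0.023,"tz":0.12,"turn":0,"jaw":0.4},
  {"tx":0.02,"ty":0.023,"tz":0.12,"turn":0,"jaw":0.4},
])

```text
t: 18.2
tool_pos: [0.6132, -0.266, 0.0964]
orientation: [-2.831, -1.351, 0.005]
force: [-0.7, 1.2, -2.6]
opening: 0.053
```

```bash
python3 -c "
from h import *
from plant import robot
plan((.607,-.278,.022,51))
p,d=robot.read_camera('wrist');cv2.imwrite('pics/w9.png',p)
plan((.607,-.278,.022,51))
"
```

```text
t 18.20 tcp [ 0.6132 -0.266   0.0964] theta 51.01 open 0.0530 F [-0.7  1.2 -2.6] q6 0.19
tx -0.0439 ty 0.0107 tz 0.2481 turn 0.0000 rows>=1.5
t 18.25 tcp [ 0.6139 -0.2665  0.0981] theta 51.01 open 0.0527 F [ 0.3  0.2 -1.3] q6 0.19
tx -0.0443 ty 0.0073 tz 0.2538 turn 0.0001 rows>=1.5
```

View pics/w9.png

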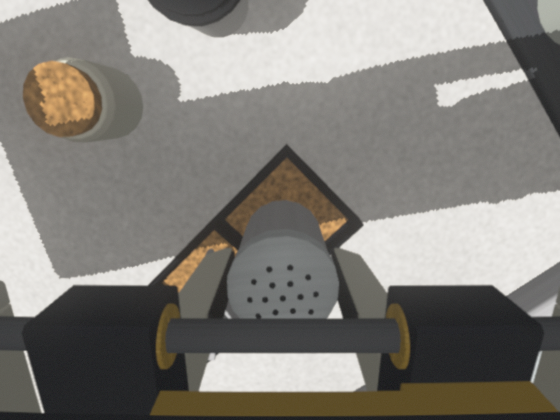

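The shaker is upright in the grip over the far compartment.

drive_tool([
  {"tx":-0.022,"ty":0.005,"tz":0,"turn":0,"jaw":0.4},
  {"tx":-0.044,"ty":0.009,"tz":0.04,"turn":0,"jaw":0.4},
  {"tx":-0.044,"ty":0.009,"tz":0.1,"turn":0,"jaw":0.4},
  {"tx":-0.044,"ty":0.009,"tz":0.16,"turn":0,"jaw":0.4},
  {"tx":-0.044,"ty":0.009,"tz":0.21,"turn":0,"jaw":0.4},
  {"tx":-0.044,"ty":0.009,"tz":0.235,"turn":0,"jaw":0.4},
  {"tx":-0.044,"ty":0.009,"tz":0.245,"turn":0,"jaw":0.4},
  {"tx":-0.044,"ty":0.009,"tz":0.245,"turn":0,"jaw":0.4},
])

```text
t: 19.05
tool_pos: [0.6087, -0.2799, 0.0257]
orientation: [-2.835, -1.352, 0.0]
force: [0.8, -0.3, -1.7]
opening: 0.0528
```

drive_tool([
  {"tx":0,"ty":0,"tz":0.006,"turn":0,"jaw":0.4},
  {"tx":0,"ty":0,"tz":0.012,"turn":0,"jaw":0.4},
  {"tx":0,"ty":0,"tz":0.017,"turn":0,"jaw":0.4},
  {"tx":0,"ty":0,"tz":0.017,"turn":0,"jaw":0.4},
])

```text
t: 19.45
tool_pos: [0.6088, -0.28, 0.0209]
orientation: [2.836, 1.352, 0.0]
force: [0.1, 0.0, -1.7]
opening: 0.0527
```

drive_tool([
  {"tx":0,"ty":0,"tz":0.004,"turn":0,"jaw":0.4},
  {"tx":0,"ty":0,"tz":0.004,"turn":0,"jaw":0.4},
  {"tx":0,"ty":0,"tz":0.004,"turn":0,"jaw":0.62},
  {"tx":0,"ty":0,"tz":0.004,"turn":0,"jaw":0.67},
  {"tx":0,"ty":0,"tz":0.004,"turn":0,"jaw":0.67},
  {"tx":0,"ty":0,"tz":0.004,"turn":0,"jaw":0.67},
  {"tx":0,"ty":0,"tz":-0.05,"turn":0,"jaw":0.67},
  {"tx":0,"ty":0,"tz":-0.15,"turn":0,"jaw":0.67},
  {"tx":0,"ty":0,"tz":-0.3,"turn":0,"jaw":0.75},
  {"tx":0,"ty":0,"tz":-0.43,"turn":0,"jaw":0.9},
  {"tx":0,"ty":0,"tz":-0.45,"turn":0,"jaw":0.9},
  {"tx":0,"ty":0,"tz":-0.45,"turn":0,"jaw":0.9},
])

```text
t: 20.65
tool_pos: [0.6104, -0.2809, 0.16]
orientation: [2.831, 1.35, 0.005]
force: [-0.7, 0.2, -0.2]
opening: 0.0833
```

```bash
python3 -c "
from h import *
from plant import robot
plan((.4425,.113,.15,16.8))
p,d=robot.read_camera('wrist');cv2.imwrite('pics/w10.png',p)
"
```

```text
t 20.65 tcp [ 0.6104 -0.2809  0.16  ] theta 50.98 open 0.0833 F [-0.7  0.2 -0.2] q6 0.17
tx 0.6675 ty -1.2617 tz 0.0266 turn 0.1899 rows>=8.6
```

View pics/w10.png

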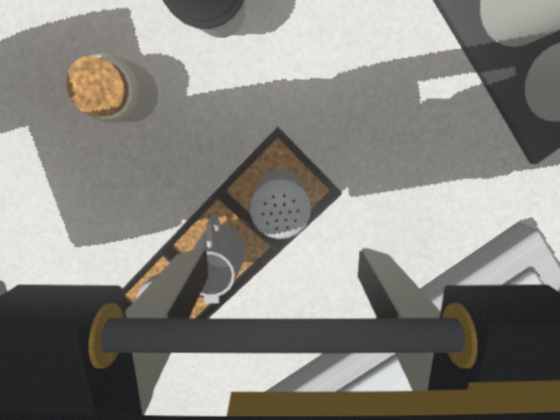

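The shaker stands in the far compartment (280,205). Next is the tin. A low grip would hit the caddy walls on placing, so I'll grip the square lid.

drive_tool([
  {"tx":0.08,"ty":-0.14,"tz":0,"turn":0.04,"jaw":0.9},
  {"tx":0.15,"ty":-0.28,"tz":0,"turn":0.08,"jaw":0.9},
  {"tx":0.22,"ty":-0.42,"tz":0,"turn":0.12,"jaw":0.9},
  {"tx":0.3,"ty":-0.57,"tz":0,"turn":0.16,"jaw":0.9},
  {"tx":0.38,"ty":-0.71,"tz":0,"turn":0.19,"jaw":0.9},
  {"tx":0.46,"ty":-0.85,"tz":0,"turn":0.19,"jaw":0.9},
  {"tx":0.53,"ty":-0.98,"tz":0,"turn":0.19,"jaw":0.9},
  {"tx":0.6,"ty":-1,"tz":0,"turn":0.19,"jaw":0.9},
], force=40)

```text
t: 21.5
tool_pos: [0.4851, 0.0517, 0.1536]
orientation: [-3.106, -0.461, 0.007]
force: [1.5, -0.4, -0.1]
opening: 0.0838
```

```bash
python3 -c "
from h import *
plan((.442,.113,.15,16.8))
"
```

```text
t 21.50 tcp [0.4851 0.0517 0.1536] theta 16.90 open 0.0838 F [ 1.5 -0.4 -0.1] q6 1.28
tx -0.0780 ty -0.2371 tz 0.0129 turn 0.0006 rows>=1.5
```

drive_tool([
  {"tx":-0.04,"ty":-0.12,"tz":0,"turn":0,"jaw":0.9},
  {"tx":-0.078,"ty":-0.237,"tz":0,"turn":0,"jaw":0.9},
  {"tx":-0.078,"ty":-0.237,"tz":0,"turn":0,"jaw":0.9},
  {"tx":-0.078,"ty":-0.237,"tz":0,"turn":0,"jaw":0.9},
  {"tx":-0.078,"ty":-0.237,"tz":0,"turn":0,"jaw":0.9},
])

```text
t: 22.0
tool_pos: [0.4459, 0.1094, 0.155]
orientation: [3.108, 0.458, -0.002]
force: [-0.4, 0.7, 0.2]
opening: 0.0836
```

```bash
python3 -c "
from h import *
from plant import robot
plan((.442,.113,.048,16.8))
c=robot.get_calibration('wrist')
p,d=robot.read_camera('wrist');cv2.imwrite('pics/w11.png',p);W=cloud(c,d).reshape(-1,3)
q=W[(abs(W[:,2]-.074)<.006)&(np.hypot(W[:,0]-.442,W[:,1]-.113)<.05)]
print(len(q),cv2.minAreaRect((q[:,:2]*1000).astype(np.float32)))
"
```

```text
t 22.00 tcp [0.4459 0.1094 0.155 ] theta 16.76 open 0.0836 F [-0.4  0.7  0.2] q6 1.41
tx -0.0085 ty -0.0152 tz 0.3568 turn -0.0002 rows>=2.1
3888 ((442.2944030761719, 114.3888931274414), (57.27482986450195, 58.09092330932617), 17.022396087646484)
```

View pics/w11.png

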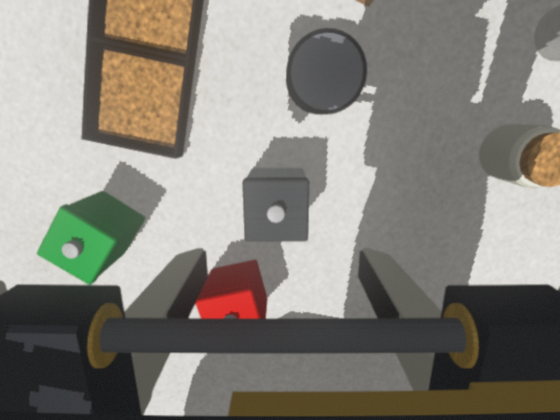

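The grey tin with its dark lid is at (276,209), square to the jaws. The red and green boxes are clear of the fingers.

drive_tool([
  {"tx":-0.01,"ty":-0.017,"tz":0.05,"turn":0,"jaw":0.9},
  {"tx":-0.01,"ty":-0.017,"tz":0.17,"turn":0,"jaw":0.9},
  {"tx":-0.01,"ty":-0.017,"tz":0.3,"turn":0,"jaw":0.9},
  {"tx":-0.01,"ty":-0.017,"tz":0.355,"turn":0,"jaw":0.9},
  {"tx":-0.01,"ty":-0.017,"tz":0.355,"turn":0,"jaw":0.9},
  {"tx":-0.01,"ty":-0.017,"tz":0.355,"turn":0,"jaw":0.5},
  {"tx":-0.01,"ty":-0.017,"tz":0.355,"turn":0,"jaw":0.5},
  {"tx":-0.01,"ty":-0.017,"tz":0.355,"turn":0,"jaw":0.5},
  {"tx":-0.01,"ty":-0.017,"tz":0.355,"turn":0,"jaw":0.5},
  {"tx":-0.01,"ty":-0.017,"tz":0.355,"turn":0,"jaw":0.5},
])

```text
t: 23.05
tool_pos: [0.4423, 0.1142, 0.0502]
orientation: [3.108, 0.458, 0.002]
force: [0.8, -0.5, 0.0]
opening: 0.049
```

```bash
python3 -c "
from h import *
plan((.4946,.2728,.16,4.6),(.4946,.2728,.056,4.6))"
```

```text
t 23.05 tcp [0.4423 0.1142 0.0502] theta 16.77 open 0.0490 F [ 0.8 -0.5  0. ] q6 1.42
tx 0.3199 ty -0.4558 tz -0.3658 turn 0.0676 rows>=4.0
tx 0.3194 ty -0.4559 tz -0.0192 turn 0.0676 rows>=3.3
```

```bash
python3 -c "
from h import *
from plant import robot
p,d=robot.read_camera('wrist');cv2.imwrite('pics/w12.png',p)
p,d=robot.read_camera('scene');p=cv2.resize(p[110:230,240:400],None,fx=4.5,fy=4.5)
cv2.imwrite('pics/s12.png',p)
plan()
"
```

```text
t 23.15 tcp [0.442  0.1142 0.0498] theta 16.78 open 0.0471 F [-0.5  1.7 -0.8] q6 1.42
```

View pics/w12.png

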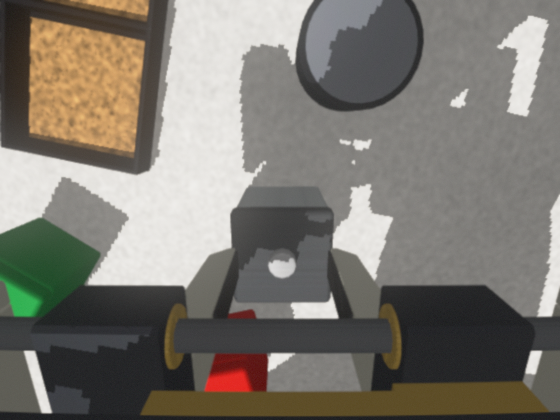

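View pics/s12.png

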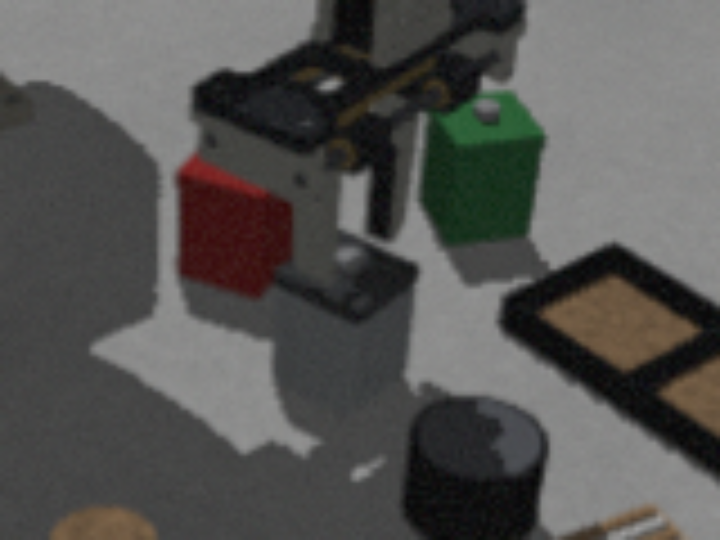

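drive_tool([
  {"tx":0,"ty":0,"tz":0,"turn":0,"jaw":0.3},
  {"tx":0,"ty":0,"tz":0,"turn":0,"jaw":0.3},
  {"tx":0,"ty":0,"tz":0,"turn":0,"jaw":0.3},
])

```text
t: 23.45
tool_pos: [0.4417, 0.1141, 0.0494]
orientation: [3.108, 0.458, -0.0]
force: [0.5, 0.8, -0.4]
opening: 0.0296
```

```bash
python3 -c "
from h import *
from plant import robot
plan()
c=robot.get_calibration('wrist')
p,d=robot.read_camera('wrist');cv2.imwrite('pics/w13.png',p);W=cloud(c,d)
for v in (230,255,270,285,295):
  row=W[v,180:400]; 
  m=(row[:,2]>.06)&(row[:,2]<.09)&(d[v,180:400]>0)
  i=np.where(m)[0]+180; print(v,i.min(),i.max(),W[v,i.min()].round(4),W[v,i.max()].round(4), 'mid',W[v,280].round(4))
"
```

```text
t 23.45 tcp [0.4417 0.1141 0.0494] theta 16.78 open 0.0296 F [ 0.5  0.8 -0.4] q6 1.42
230 231 333 [0.4495 0.146  0.072 ] [0.4656 0.0913 0.0707] mid [0.4578 0.12   0.073 ]
255 227 338 [0.4419 0.1437 0.0882] [0.4588 0.089  0.0891] mid [0.4469 0.1167 0.0813]
270 255 310 [0.4364 0.1274 0.0853] [0.4444 0.0991 0.0842] mid [0.4386 0.1142 0.0817]
285 255 310 [0.4212 0.1242 0.0734] [0.43   0.0934 0.0725] mid [0.4255 0.1103 0.0736]
295 253 312 [0.4148 0.1236 0.0739] [0.4251 0.0907 0.0744] mid [0.4194 0.1085 0.0739]
```

View pics/w13.png

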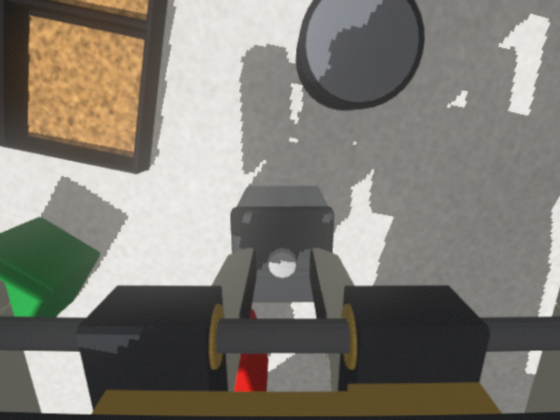

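The fingers have closed above the lid, so the real fingertips are higher than the reported TCP suggests. I'll measure by how much.

```bash
python3 -c "
from h import *
from plant import robot
plan()
for n in('wrist','scene'):
  c=robot.get_calibration(n)
  p,d=robot.read_camera(n);W=cloud(c,d);np.save('%s14.npy'%n,W);cv2.imwrite('pics/%s14.png'%n,p)
W=np.load('wrist14.npy')
for v,u in((252,250),(258,245),(265,240),(275,235),(252,312),(258,318),(265,325),(275,330)):print('w',u,v,W[v,u].round(4))
W=np.load('scene14.npy')
p=cv2.imread('pics/scene14.png')[110:230,240:400];cv2.imwrite('pics/s14c.png',cv2.resize(p,None,fx=4.5,fy=4.5))
"
```

```text
t 23.50 tcp [0.4417 0.1141 0.0494] theta 16.78 open 0.0286 F [0.3 0.5 0.1] q6 1.42
w 250 252 [0.4457 0.1327 0.0855]
w 245 258 [0.445  0.1344 0.0925]
w 240 265 [0.4446 0.1358 0.1008]
w 235 275 [0.4443 0.1368 0.1111]
w 312 252 [0.4536 0.1007 0.0815]
w 318 258 [0.456  0.0994 0.0935]
w 325 265 [0.4566 0.0969 0.1013]
w 330 275 [0.4566 0.0958 0.1108]
```

View pics/s14c.png

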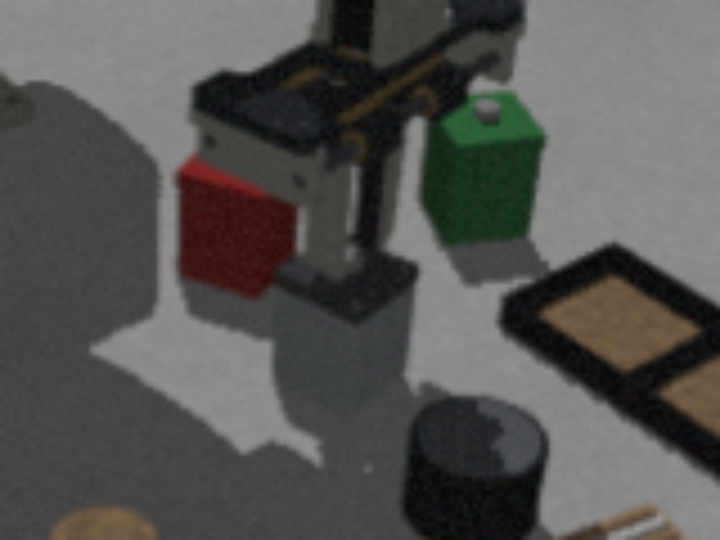

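The fingertips sit at z ≈ 0.080 with the TCP reading 0.049, so the real tips are about 30 mm above the reported TCP. This also explains the earlier odd openings. Horizontally the position is right. I'll open, go 30 mm lower and grip the lid.

drive_tool([
  {"tx":0,"ty":0,"tz":-0.01,"turn":0,"jaw":0.9},
  {"tx":0,"ty":0,"tz":-0.01,"turn":0,"jaw":0.9},
  {"tx":0,"ty":0,"tz":-0.01,"turn":0,"jaw":0.9},
  {"tx":0,"ty":0,"tz":-0.01,"turn":0,"jaw":0.9},
  {"tx":0,"ty":0,"tz":-0.01,"turn":0,"jaw":0.9},
  {"tx":0,"ty":0,"tz":-0.01,"turn":0,"jaw":0.9},
  {"tx":0,"ty":0,"tz":-0.01,"turn":0,"jaw":0.9},
])

```text
t: 24.3
tool_pos: [0.4417, 0.1141, 0.0524]
orientation: [-3.108, -0.458, 0.0]
force: [-0.2, -0.4, -0.1]
opening: 0.0792
```

```bash
python3 -c "
from h import *
from plant import robot
plan((.442,.1135,.019,16.8))
c=robot.get_calibration('wrist');s=robot.read_state()
p,d=robot.read_camera('wrist');cv2.imwrite('pics/w15.png',p);W=cloud(c,d)
Rm=R.from_rotvec(s['orientation']).as_matrix()
T=(W-s['tool_pos'])@Rm
for u in (195,200,204,208,212,355,358,362,366,370):
  print(u,[(v,*T[v,u].round(3)) for v in range(244,270,4)])
"
```

```text
t 24.30 tcp [0.4417 0.1141 0.0524] theta 16.78 open 0.0792 F [-0.2 -0.4 -0.1] q6 1.42
tx 0.0002 ty 0.0022 tz 0.1114 turn -0.0001 rows>=0.7
195 [(244, np.float64(-0.022), np.float64(-0.071), np.float64(0.054)), (248, np.float64(-0.026), np.float64(-0.071), np.float64(0.054)), (252, np.float64(0.009), np.float64(-0.046), np.float64(-0.036)), (256, np.float64(0.008), np.float64(-0.045), np.float64(-0.039)), (260, np.float64(0.009), np.float64(-0.043), np.float64(-0.045)), (264, np.float64(0.009), np.float64(-0.042), np.float64(-0.051)), (268, np.float64(0.009), np.float64(-0.041), np.float64(-0.055))]
200 [(244, np.float64(-0.022), np.float64(-0.067), np.float64(0.053)), (248, np.float64(0.009), np.float64(-0.044), np.float64(-0.03)), (252, np.float64(0.009), np.float64(-0.043), np.float64(-0.036)), (256, np.float64(0.009), np.float64(-0.042), np.float64(-0.042)), (260, np.float64(0.008), np.float64(-0.041), np.float64(-0.045)), (264, np.float64(0.008), np.float64(-0.04), np.float64(-0.047)), (268, np.float64(0.007), np.float64(-0.039), np.float64(-0.051))]
204 [(244, np.float64(-0.022)
[... 2951 characters left out ...]
009), np.float64(0.043), np.float64(-0.042)), (260, np.float64(0.009), np.float64(0.042), np.float64(-0.046)), (264, np.float64(0.007), np.float64(0.042), np.float64(-0.047)), (268, np.float64(0.008), np.float64(0.041), np.float64(-0.052))]
370 [(244, np.float64(-0.022), np.float64(0.071), np.float64(0.052)), (248, np.float64(-0.026), np.float64(0.072), np.float64(0.054)), (252, np.float64(0.009), np.float64(0.047), np.float64(-0.035)), (256, np.float64(0.009), np.float64(0.045), np.float64(-0.041)), (260, np.float64(0.009), np.float64(0.044), np.float64(-0.045)), (264, np.float64(0.008), np.float64(0.043), np.float64(-0.049)), (268, np.float64(0.009), np.float64(0.042), np.float64(-0.054))]
```

View pics/w15.png

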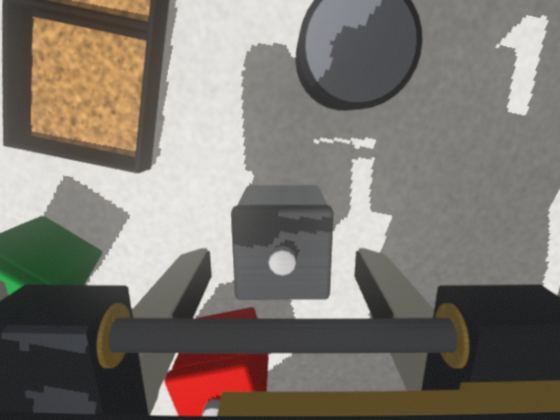

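The fingertips are at tool z = −29 mm, so I'll use a 29 mm offset from now on. The tin is undisturbed.

drive_tool([
  {"tx":0,"ty":0,"tz":0.04,"turn":0,"jaw":0.9},
  {"tx":0,"ty":0,"tz":0.08,"turn":0,"jaw":0.9},
  {"tx":0,"ty":0,"tz":0.113,"turn":0,"jaw":0.9},
  {"tx":0,"ty":0,"tz":0.113,"turn":0,"jaw":0.9},
  {"tx":0,"ty":0,"tz":0.113,"turn":0,"jaw":0.3},
  {"tx":0,"ty":0,"tz":0.113,"turn":0,"jaw":0.3},
  {"tx":0,"ty":0,"tz":0.113,"turn":0,"jaw":0.3},
  {"tx":0,"ty":0,"tz":0.113,"turn":0,"jaw":0.3},
  {"tx":0,"ty":0,"tz":0.113,"turn":0,"jaw":0.3},
  {"tx":0,"ty":0,"tz":0.113,"turn":0,"jaw":0.3},
])

```text
t: 25.35
tool_pos: [0.4422, 0.1142, 0.019]
orientation: [-3.108, -0.458, -0.002]
force: [-0.1, 0.5, 3.0]
opening: 0.0579
```

```bash
python3 -c "
from h import *
plan((.4946,.2728,.12,4.6),(.4946,.2728,.025,4.6))"
```

```text
t 25.35 tcp [0.4422 0.1142 0.019 ] theta 16.78 open 0.0579 F [-0.1  0.5  3. ] q6 1.42
tx 0.3200 ty -0.4556 tz -0.3363 turn 0.0677 rows>=3.9
tx 0.3197 ty -0.4557 tz -0.0196 turn 0.0677 rows>=3.3
```

drive_tool([
  {"tx":0,"ty":0,"tz":-0.04,"turn":0,"jaw":0.3},
  {"tx":0,"ty":0,"tz":-0.12,"turn":0,"jaw":0.3},
  {"tx":0,"ty":0,"tz":-0.22,"turn":0,"jaw":0.3},
  {"tx":0,"ty":0,"tz":-0.3,"turn":0.01,"jaw":0.3},
  {"tx":0.04,"ty":-0.06,"tz":-0.33,"turn":0.03,"jaw":0.3},
  {"tx":0.1,"ty":-0.14,"tz":-0.33,"turn":0.05,"jaw":0.3},
  {"tx":0.17,"ty":-0.24,"tz":-0.33,"turn":0.067,"jaw":0.3},
  {"tx":0.24,"ty":-0.34,"tz":-0.33,"turn":0.067,"jaw":0.3},
  {"tx":0.29,"ty":-0.41,"tz":-0.33,"turn":0.067,"jaw":0.3},
  {"tx":0.32,"ty":-0.455,"tz":-0.31,"turn":0.067,"jaw":0.3},
  {"tx":0.32,"ty":-0.455,"tz":-0.25,"turn":0.067,"jaw":0.3},
  {"tx":0.32,"ty":-0.455,"tz":-0.25,"turn":0.067,"jaw":0.3},
])

```text
t: 26.55
tool_pos: [0.4921, 0.272, 0.091]
orientation: [3.137, 0.131, -0.008]
force: [-0.4, -0.4, -2.7]
opening: 0.0576
```

```bash
python3 -c "
from h import *
from plant import robot
p,d=robot.read_camera('wrist');cv2.imwrite('pics/w16.png',p)
plan((.4946,.2728,.025,4.6))"
```

```text
t 26.60 tcp [0.4927 0.2719 0.0922] theta 4.74 open 0.0576 F [ 0.5  0.9 -2. ] q6 1.90
tx 0.0075 ty -0.0027 tz 0.2241 turn 0.0008 rows>=1.3
```

View pics/w16.png

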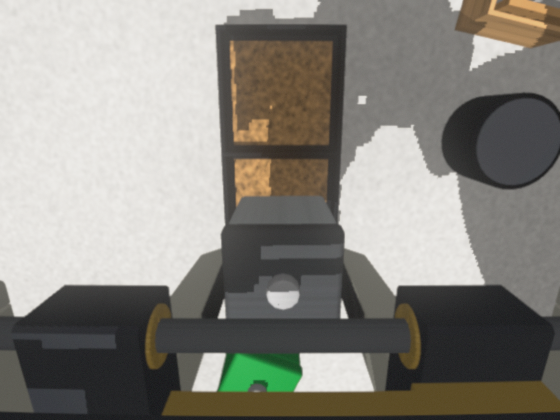

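The tin hangs level and square to the near compartment.

drive_tool([
  {"tx":0.004,"ty":-0.002,"tz":0.05,"turn":0,"jaw":0.3},
  {"tx":0.004,"ty":-0.002,"tz":0.11,"turn":0,"jaw":0.3},
  {"tx":0.004,"ty":-0.002,"tz":0.16,"turn":0,"jaw":0.3},
  {"tx":0.004,"ty":-0.002,"tz":0.2,"turn":0,"jaw":0.3},
  {"tx":0.004,"ty":-0.002,"tz":0.22,"turn":0,"jaw":0.3},
  {"tx":0.004,"ty":-0.002,"tz":0.22,"turn":0,"jaw":0.3},
  {"tx":0.004,"ty":-0.002,"tz":0.22,"turn":0,"jaw":0.3},
])

```text
t: 27.3
tool_pos: [0.4958, 0.2733, 0.028]
orientation: [-3.139, -0.129, -0.001]
force: [-0.0, -0.5, -2.1]
opening: 0.0576
```

drive_tool([
  {"tx":0,"ty":0,"tz":0.007,"turn":0,"jaw":0.3},
  {"tx":0,"ty":0,"tz":0.014,"turn":0,"jaw":0.3},
  {"tx":0,"ty":0,"tz":0.014,"turn":0,"jaw":0.3},
  {"tx":0,"ty":0,"tz":0.014,"turn":0,"jaw":0.3},
])

```text
t: 27.7
tool_pos: [0.4962, 0.2735, 0.0241]
orientation: [-3.138, -0.129, -0.002]
force: [0.5, 0.8, 1.0]
opening: 0.0577
```

drive_tool([
  {"tx":0,"ty":0,"tz":0.013,"turn":0,"jaw":0.8},
  {"tx":0,"ty":0,"tz":0,"turn":0,"jaw":0.8},
  {"tx":0,"ty":0,"tz":0,"turn":0,"jaw":0.8},
  {"tx":0,"ty":0,"tz":0,"turn":0,"jaw":0.8},
  {"tx":0,"ty":0,"tz":-0.06,"turn":0,"jaw":0.8},
  {"tx":0,"ty":0,"tz":-0.18,"turn":0,"jaw":0.8},
  {"tx":0,"ty":0,"tz":-0.32,"turn":0,"jaw":0.8},
  {"tx":0,"ty":0,"tz":-0.4,"turn":0,"jaw":0.8},
  {"tx":0,"ty":0,"tz":-0.4,"turn":0,"jaw":0.8},
])

```text
t: 28.6
tool_pos: [0.4984, 0.2745, 0.1487]
orientation: [-3.136, -0.129, -0.012]
force: [0.4, 0.2, 0.8]
opening: 0.0742
```

```bash
python3 -c "
from h import *
from plant import robot
plan((.5545,-.104,.13,4.6))
p,d=robot.read_camera('wrist');cv2.imwrite('pics/w17.png',p)"
```

```text
t 28.60 tcp [0.4984 0.2745 0.1487] theta 4.72 open 0.0742 F [0.4 0.2 0.8] q6 1.90
tx 0.0822 ty 1.2729 tz 0.0595 turn 0.0007 rows>=7.7
```

View pics/w17.png

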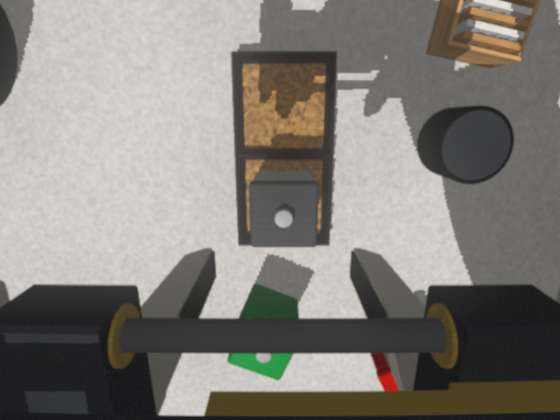

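The tin is in the near compartment (284,212). Now the jar.

drive_tool([
  {"tx":0.01,"ty":0.12,"tz":0,"turn":0,"jaw":0.85},
  {"tx":0.02,"ty":0.28,"tz":0,"turn":0,"jaw":0.85},
  {"tx":0.03,"ty":0.44,"tz":0,"turn":0,"jaw":0.85},
  {"tx":0.04,"ty":0.6,"tz":0,"turn":0,"jaw":0.85},
  {"tx":0.05,"ty":0.76,"tz":0,"turn":0,"jaw":0.85},
  {"tx":0.06,"ty":0.9,"tz":0,"turn":0,"jaw":0.85},
  {"tx":0.07,"ty":1.0,"tz":0,"turn":0,"jaw":0.85},
  {"tx":0.07,"ty":1.0,"tz":0,"turn":0,"jaw":0.85},
], force=35)

```text
t: 29.45
tool_pos: [0.5401, -0.0276, 0.1413]
orientation: [3.139, 0.123, -0.004]
force: [0.3, 0.5, 0.9]
opening: 0.0796
```

drive_tool([
  {"tx":0.012,"ty":0.14,"tz":0,"turn":0,"jaw":0.85},
  {"tx":0.012,"ty":0.273,"tz":0.05,"turn":0,"jaw":0.85},
  {"tx":0.012,"ty":0.273,"tz":0.05,"turn":0,"jaw":0.85},
  {"tx":0.012,"ty":0.273,"tz":0.05,"turn":0,"jaw":0.85},
  {"tx":0.012,"ty":0.273,"tz":0.05,"turn":0,"jaw":0.85},
])

```text
t: 29.95
tool_pos: [0.5509, -0.104, 0.1276]
orientation: [-3.138, -0.13, 0.002]
force: [-0.6, -0.7, 0.2]
opening: 0.0789
```

```bash
python3 -c "
from h import *
from plant import robot
plan((.5545,-.104,-.005,4.6))
c=robot.get_calibration('wrist')
p,d=robot.read_camera('wrist');cv2.imwrite('pics/w18.png',p);W=cloud(c,d).reshape(-1,3)
q=W[(abs(W[:,2]-.07)<.008)&(np.hypot(W[:,0]-.5545,W[:,1]+.104)<.05)]
print(len(q),cv2.minAreaRect((q[:,:2]*1000).astype(np.float32)))
"
```

```text
t 29.95 tcp [ 0.5509 -0.104   0.1276] theta 4.76 open 0.0789 F [-0.6 -0.7  0.2] q6 1.21
tx 0.0124 ty 0.0015 tz 0.4420 turn 0.0009 rows>=2.7
2659 ((555.0439453125, -104.44485473632812), (47.13541030883789, 47.270381927490234), 50.72648620605469)
```

View pics/w18.png

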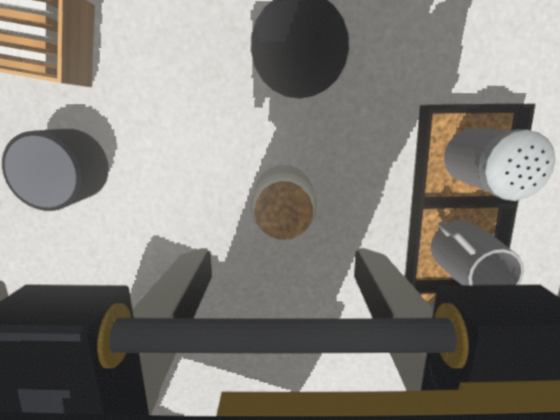

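The jar with its cork is at (284,208), between the open fingers.

drive_tool([
  {"tx":0.012,"ty":0.002,"tz":0.06,"turn":0,"jaw":0.85},
  {"tx":0.012,"ty":0.002,"tz":0.2,"turn":0,"jaw":0.85},
  {"tx":0.012,"ty":0.002,"tz":0.34,"turn":0,"jaw":0.85},
  {"tx":0.012,"ty":0.002,"tz":0.42,"turn":0,"jaw":0.85},
  {"tx":0.012,"ty":0.002,"tz":0.442,"turn":0,"jaw":0.85},
  {"tx":0.012,"ty":0.002,"tz":0.442,"turn":0,"jaw":0.85},
  {"tx":0.012,"ty":0.002,"tz":0.442,"turn":0,"jaw":0.3},
  {"tx":0.012,"ty":0.002,"tz":0.442,"turn":0,"jaw":0.3},
  {"tx":0.012,"ty":0.002,"tz":0.442,"turn":0,"jaw":0.3},
  {"tx":0.012,"ty":0.002,"tz":0.442,"turn":0,"jaw":0.3},
  {"tx":0.012,"ty":0.002,"tz":0.442,"turn":0,"jaw":0.3},
  {"tx":0.012,"ty":0.002,"tz":0.442,"turn":0,"jaw":0.3},
])

```text
t: 31.2
tool_pos: [0.5564, -0.1057, -0.0025]
orientation: [3.139, 0.129, 0.004]
force: [-0.1, 2.9, 6.5]
opening: 0.0572
```

```bash
python3 -c "
from h import *
plan((.5864,.2802,.12,4.6),(.5864,.2802,.001,4.6))"
```

```text
t 31.20 tcp [ 0.5564 -0.1057 -0.0025] theta 4.72 open 0.0572 F [-0.1  2.9  6.5] q6 1.21
tx 0.2065 ty -1.2735 tz -0.4081 turn 0.0006 rows>=8.1
tx 0.2054 ty -1.2736 tz -0.0114 turn 0.0006 rows>=7.7
```

drive_tool([
  {"tx":0,"ty":0,"tz":-0.03,"turn":0,"jaw":0.3},
  {"tx":0,"ty":0,"tz":-0.1,"turn":0,"jaw":0.3},
  {"tx":0,"ty":0,"tz":-0.2,"turn":0,"jaw":0.3},
  {"tx":0,"ty":0,"tz":-0.3,"turn":0,"jaw":0.3},
  {"tx":0,"ty":-0.04,"tz":-0.37,"turn":0,"jaw":0.3},
  {"tx":0.02,"ty":-0.12,"tz":-0.38,"turn":0,"jaw":0.3},
  {"tx":0.04,"ty":-0.24,"tz":-0.38,"turn":0,"jaw":0.3},
  {"tx":0.06,"ty":-0.38,"tz":-0.38,"turn":0,"jaw":0.3},
  {"tx":0.08,"ty":-0.52,"tz":-0.38,"turn":0,"jaw":0.3},
  {"tx":0.1,"ty":-0.66,"tz":-0.38,"turn":0,"jaw":0.3},
  {"tx":0.13,"ty":-0.8,"tz":-0.38,"turn":0,"jaw":0.3},
  {"tx":0.15,"ty":-0.92,"tz":-0.38,"turn":0,"jaw":0.3},
])

```text
t: 32.4
tool_pos: [0.5769, 0.175, 0.1102]
orientation: [-3.139, -0.13, -0.0]
force: [0.9, 0.4, -2.4]
opening: 0.0576
```

```bash
python3 -c "
from h import *
plan((.5864,.2802,.08,4.6),(.5864,.2802,.001,4.6))"
```

```text
t 32.40 tcp [0.5769 0.175  0.1102] theta 4.74 open 0.0576 F [ 0.9  0.4 -2.4] q6 1.70
tx 0.0604 ty -0.3467 tz 0.1006 turn 0.0008 rows>=2.2
tx 0.0604 ty -0.3467 tz 0.3639 turn 0.0008 rows>=3.0
```

drive_tool([
  {"tx":0.02,"ty":-0.1,"tz":0,"turn":0,"jaw":0.3},
  {"tx":0.04,"ty":-0.2,"tz":0,"turn":0,"jaw":0.3},
  {"tx":0.055,"ty":-0.3,"tz":0,"turn":0,"jaw":0.3},
  {"tx":0.06,"ty":-0.35,"tz":0.03,"turn":0,"jaw":0.3},
  {"tx":0.06,"ty":-0.35,"tz":0.1,"turn":0,"jaw":0.3},
  {"tx":0.06,"ty":-0.35,"tz":0.1,"turn":0,"jaw":0.3},
  {"tx":0.06,"ty":-0.35,"tz":0.1,"turn":0,"jaw":0.3},
])

```text
t: 33.1
tool_pos: [0.5855, 0.2781, 0.0787]
orientation: [3.138, 0.128, -0.004]
force: [-1.0, -0.2, -2.1]
opening: 0.0575
```

```bash
python3 -c "
from h import *
from plant import robot
p,d=robot.read_camera('wrist');cv2.imwrite('pics/w19.png',p)
plan((.5864,.2802,.003,4.6))"
```

```text
t 33.15 tcp [0.5864 0.2783 0.0799] theta 4.67 open 0.0570 F [-0.4 -0.  -2.2] q6 1.85
tx 0.0006 ty -0.0064 tz 0.2563 turn 0.0004 rows>=1.5
```

View pics/w19.png

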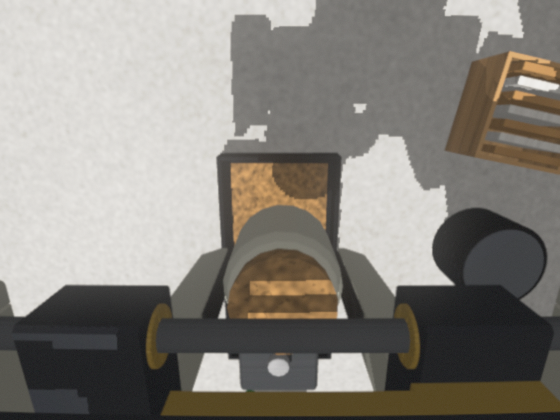

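The jar is upright over the far compartment.

drive_tool([
  {"tx":0.002,"ty":-0.005,"tz":0.05,"turn":0,"jaw":0.3},
  {"tx":0.002,"ty":-0.005,"tz":0.11,"turn":0,"jaw":0.3},
  {"tx":0.002,"ty":-0.005,"tz":0.17,"turn":0,"jaw":0.3},
  {"tx":0.002,"ty":-0.005,"tz":0.22,"turn":0,"jaw":0.3},
  {"tx":0.002,"ty":-0.005,"tz":0.242,"turn":0,"jaw":0.3},
  {"tx":0.002,"ty":-0.005,"tz":0.242,"turn":0,"jaw":0.3},
  {"tx":0.002,"ty":-0.005,"tz":0.242,"turn":0,"jaw":0.3},
])

```text
t: 33.85
tool_pos: [0.5875, 0.2809, 0.0078]
orientation: [-3.139, -0.129, -0.001]
force: [0.3, 0.9, -2.3]
opening: 0.0575
```

drive_tool([
  {"tx":0,"ty":0,"tz":0.008,"turn":0,"jaw":0.3},
  {"tx":0,"ty":0,"tz":0.016,"turn":0,"jaw":0.3},
  {"tx":0,"ty":0,"tz":0.018,"turn":0,"jaw":0.3},
  {"tx":0,"ty":0,"tz":0.018,"turn":0,"jaw":0.3},
])

```text
t: 34.25
tool_pos: [0.5874, 0.281, 0.0026]
orientation: [-3.139, -0.129, -0.002]
force: [-0.7, -0.3, 2.6]
opening: 0.0569
```

Contact, so I release and lift.

drive_tool([
  {"tx":0,"ty":0,"tz":0,"turn":0,"jaw":0.75},
  {"tx":0,"ty":0,"tz":0,"turn":0,"jaw":0.75},
  {"tx":0,"ty":0,"tz":0,"turn":0,"jaw":0.75},
  {"tx":0,"ty":0,"tz":0,"turn":0,"jaw":0.75},
  {"tx":0,"ty":0,"tz":-0.06,"turn":0,"jaw":0.75},
  {"tx":0,"ty":0,"tz":-0.18,"turn":0,"jaw":0.75},
  {"tx":0,"ty":0,"tz":-0.32,"turn":0,"jaw":0.75},
  {"tx":0,"ty":0,"tz":-0.45,"turn":0,"jaw":0.75},
  {"tx":0,"ty":0,"tz":-0.5,"turn":0,"jaw":0.75},
  {"tx":0,"ty":0,"tz":-0.5,"turn":0,"jaw":0.75},
  {"tx":0,"ty":0,"tz":-0.5,"turn":0,"jaw":0.75},
])

```text
t: 35.35
tool_pos: [0.5865, 0.2806, 0.151]
orientation: [3.139, 0.129, -0.001]
force: [-0.4, 0.4, -1.2]
opening: 0.0697
```

```bash
python3 -c "
from h import *
from plant import robot
plan()
for n in ('top','scene','wrist'):
  c=robot.get_calibration(n)
  p,d=robot.read_camera(n);cv2.imwrite('pics/f_%s.png'%n,p);np.save('f_%s.npy'%n,cloud(c,d))
W=np.load('f_top.npy').reshape(-1,3)
Ws=np.load('f_scene.npy').reshape(-1,3)
Ww=np.load('f_wrist.npy').reshape(-1,3)
for n,(x,y,h) in dict(tamper=(424,-296,86),jug=(516,-288,70),shaker=(608,-280,80),tin=(496,273,74),jar=(587,281,70),cup=(675,-106,82),lids=(566,105,48),sugar=(678,111,52)).items():
  z0=(h+(5 if abs(y)>200 else 0))/1e3
  for A,l in((W,'top'),(Ws,'scene'),(Ww,'wrist')):
    q=A[(np.hypot(A[:,0]-x/1e3,A[:,1]-y/1e3)<.046)&(abs(A[:,2]-z0)<.007)]
    if len(q)>30:
      r=cv2.minAreaRect((q[:,:2]*1000).astype(np.float32));print(n,l,len(q),np.round(r[0],1),np.round(r[1],1),round(r[2],1),'z',np.percentile(q[:,2],[5,50,95]).round(4))
"
```

```text
t 35.35 tcp [0.5865 0.2806 0.151 ] theta 4.72 open 0.0697 F [-0.4  0.4 -1.2] q6 1.86
tamper top 212 [ 421.4 -291.7] [32.  30.2] 88.3 z [0.0862 0.0899 0.093 ]
tamper scene 131 [ 426.2 -292.8] [27.  30.3] 62.8 z [0.0852 0.0881 0.0899]
jug top 182 [ 515.3 -283.8] [65.9 47.8] 84.3 z [0.0688 0.0743 0.0779]
jug scene 210 [ 516.5 -288.4] [50.5 47.1] 8.1 z [0.0683 0.073  0.0753]
shaker top 484 [ 606.7 -282. ] [52.6 51.4] 89.5 z [0.079  0.0837 0.0872]
shaker scene 487 [ 609.  -280.9] [49.1 50. ] 27.0 z [0.0788 0.0824 0.0849]
tin top 803 [495.1 273.1] [58.1 58.9] 4.7 z [0.076  0.079  0.0819]
tin scene 330 [497.9 273.8] [58.7 60.9] 5.0 z [0.0741 0.0774 0.0837]
tin wrist 2681 [502.7 273.9] [45.3 58.3] 4.2 z [0.0755 0.0782 0.0805]
jar top 406 [583.1 279.5] [41.9 47.3] 13.0 z [0.0727 0.0752 0.0775]
jar scene 212 [587.3 280.5] [44.7 49.8] 41.8 z [0.0692 0.0732 0.075 ]
jar wrist 2358 [586.4 280.5] [47.  46.9] 51.6 z [0.0731 0.0742 0.0753]
cup top 806 [ 674.4 -105.5] [66.6 66.3] 87.8 z [0.0773 0.0819 0.0848]
cup scene 800 [ 677.4 -106.4] [65.9 66. ] 82.3 z [0.0757 0.0796 0.0814]
lids top 854 [566.  105.1] [69.1 68.1] 2.5 z [0.0453 0.0479 0.0507]
lids scene 517 [567.5 106.5] [67.8 71.1] 52.2 z [0.043  0.0455 0.0474]
lids wrist 3874 [566.5 106.4] [70.1 70.5] 87.1 z [0.0448 0.0469 0.0482]
sugar top 665 [678.  110.9] [66.1 70.1] 83.7 z [0.0454 0.0511 0.0543]
sugar scene 491 [682.3 107.7] [63.  66.6] 88.1 z [0.0457 0.0492 0.0514]
sugar wrist 2923 [678.6 112.2] [65.6 69.4] 84.3 z [0.0456 0.0509 0.0522]
```

View pics/f_top.png

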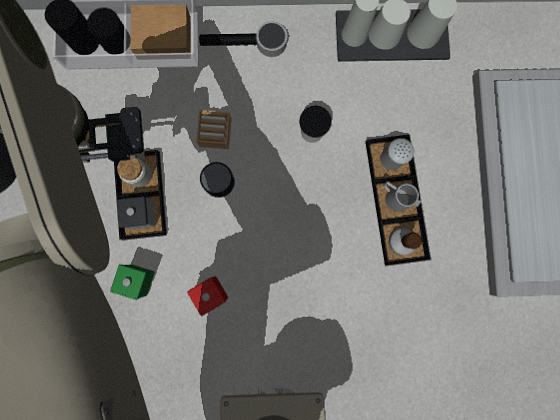

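View pics/f_scene.png

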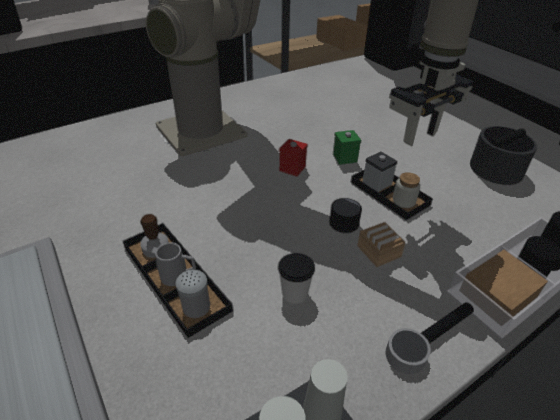

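View pics/f_wrist.png

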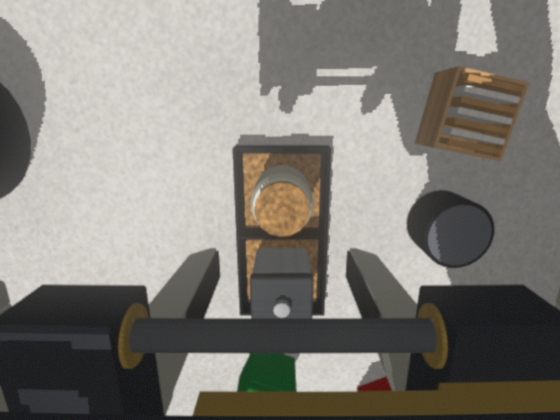

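All five items stand at their own height plus the 5 mm floor, one per compartment. The paper cup, lids and sugar box are where they started. Handing in.

```bash
python3 -c "
from plant import robot
print(robot.close_job())"
```

```text
the job is handed in; nothing more can be done
None
```

Both caddies are made up and the job is handed in, after about 35 s on the robot's clock. No verdict was reported.

- **Long caddy:** tamper in the near compartment, milk jug in the middle with its handle toward a corner, shaker in the far one.
- **Short caddy:** tea tin in the near compartment, jar in the far one.

**Last checks:** the top, scene and wrist cameras show all five upright, one per compartment. Their tops are at object height plus about 5 mm, so each is down on the compartment floor; the tamper's rounded top read 1–3 mm under that. The paper cup, lids and sugar box stayed put: they read within about 1 mm of their start in the top view. The scene camera put the sugar box about 4 mm off in y, which I take as measuring error from partial shadow.

**What went wrong on the way:**
- **Fingertip offset:** the real fingertips sit about 29 mm above the reported TCP, and I only found this at the tin. The tamper, jug and shaker were therefore gripped higher than planned.
- **Tamper:** it tilted about 7.5° in the grip while carried. It straightened on release and then measured about 1°.
- **Regrasps:** the jug and shaker were each regrasped once before lifting. The first try at the tin closed just above its lid without moving it.

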